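Take the transport wedges out of a soft-mounted load frame and fit its guide plate

TASK

The load frame came with wooden transport wedges jammed under its sprung shoes: work every wedge loose with small alternating side pulls until it slides free, never dragging the frame more than about half a centimetre on its soft mounts, and lay the wedges in the steel tray. When all are in the tray, lower the drilled guide plate over the tall rod, level and without letting it drop, until it lies flat on the frame's deck. Do not disturb the other things on the table.

Things in the scene. Friction and masses are not known exactly. Their poses are not given: they have to be found in the camera images.
- wedge1: hardwood wedge, 120 long, 34 wide, 90 g, with upright grip tab; thin end first jammed under shoe 1. Origin: on the flat underside, below the tab's middle; x to the thin end (x = 95, 8 thick); thick end x = -25, 20 thick; top slopes 0.1 rad. Tab: 30 along x, 14 across, up to 60. Grip its 14 mm sides from above, 42 above the underside. May be absent
- wedge2: the same kind of wedge, first jammed under shoe 2; may be absent. To be free a wedge must come out 29 mm along the frame's -x. Pulled straight it takes some 20 to 30 N; while its tail is swung about the shoe, 0.15 rad or so each way with the grip turning along, a pull of 3 to 7 N lets it creep out a few mm a swing
- wedge3: the same kind of wedge, first jammed under shoe 3; may be absent
- wedge4: the same kind of wedge, first jammed under shoe 4; may be absent
- tray: shallow loose steel tray, 170 (x) by 210 (y), rim 28 high, wall and floor 3 thick, 0.8 kg; origin at the centre of its underside. It stands to the left or right of the load frame, the guide plate on the other side
- plate: steel guide plate, 0.28 kg: block 44 x 44 x 25 with a vertical through hole of 15 diameter, and from it an arm 44 wide, 12 thick along -x to x = -115. Origin: on the underside, on the hole's axis; z up. On the arm, centred at x = -85, a grip tab like the wedges': 30 along x, 14 across, 60 high. Starts flat on the table
- rod_foot (a point): foot of the load frame's vertical rod (12 diameter, 130 tall), on the upper face of its deck, 90 above the table; the deck is 280 wide, reaches 99 from the rod to the front (-x) and 45 to the back, so the plate's arm must point to the front or a side to lie on it. x axis: the frame's own x, from the wedges' tabs towards the shoes; the rod stands 85 along +x from the row of shoes
- rod_tip (a point): top of that rod, 130 above the deck; the last 8 taper to 5 diameter
- station1 (a point): point on the frame's bed (30 above the table) below the middle of shoe 1, for the frame at rest; axes as point rod_foot. Stations 1 to 4 stand 70 apart along the frame's +y. Beside each shoe stand two guide posts, 44 apart, 24 long in x. A jammed wedge's origin lies about 78 from its station along the frame's -x
- station2 (a point): the same point for shoe 2
- station3 (a point): the same point for shoe 3
- station4 (a point): the same point for shoe 4
- shoe1 (a joint): height of sprung steel shoe 1 (a 24 x 24 pad, sloped like the wedge) above its lowest position, about 0.0075 m on a jammed wedge, 0 with none under it; its spring presses with about 22 N
- shoe2 (a joint): the same for shoe 2, about 0.0075 m on a jammed wedge, 0 with none under it
- shoe3 (a joint): the same for shoe 3, about 0.0075 m on a jammed wedge, 0 with none under it
- shoe4 (a joint): the same for shoe 4, about 0.0075 m on a jammed wedge, 0 with none under it
- frame (a joint): how far the whole load frame (shoes, deck and rod too) is dragged along its own -x, the way the wedges come out, on its soft rubber mounts, in m; 0 at rest. The mounts give 1 mm for 1.2 N and spring back
- jar: bystander: amber glass jar, 52 wide, 85 high; origin under it
- beaker: bystander: glass beaker, 68 wide, 85 high; origin under it
- screwdriver: bystander: screwdriver lying on the table
Things that resemble listed ones, but are neither listed nor needed, are in the scene too. Of the things shaped like the plate, the steel one is meant.

How it is judged:
On the way, in this order (a step that is already met when the one before it is completed fails the run):
1. every wedge lies released in the tray and every shoe is down (x of wedge1 in the frame of tray between -0.085 and 0.085 m and y of wedge1 in the frame of tray between -0.105 and 0.105 m and z of wedge1 in the frame of tray between -0.005 and 0.045 m and x of wedge2 in the frame of tray between -0.085 and 0.085 m and y of wedge2 in the frame of tray between -0.105 and 0.105 m and z of wedge2 in the frame of tray between -0.005 and 0.045 m and x of wedge3 in the frame of tray between -0.085 and 0.085 m and y of wedge3 in the frame of tray between -0.105 and 0.105 m and z of wedge3 in the frame of tray between -0.005 and 0.045 m and x of wedge4 in the frame of tray between -0.085 and 0.085 m and y of wedge4 in the frame of tray between -0.105 and 0.105 m and z of wedge4 in the frame of tray between -0.005 and 0.045 m and value of joint each of shoe1, shoe2, shoe3, shoe4 below 0.002 m and contact force between the fingers and wedge1 below 0.2 N and contact force between the fingers and wedge2 below 0.2 N and contact force between the fingers and wedge3 below 0.2 N and contact force between the fingers and wedge4 below 0.2 N), for 0.2 s.
2. the plate is on the rod, between 8 and 70 mm above the deck for at least 0.2 s (held, not falling) and level within 0.15 rad (horizontal distance between plate and rod_foot below 0.006 m and angle between plate's own z axis and vertical below 0.15 rad and z of plate in the frame of rod_foot between 0.008 and 0.07 m), for 0.2 s.
At the end, for the whole second after the job is handed in: every wedge lies in the tray (origin inside its outline, under 45 mm above its underside), all shoes down within 2 mm, the guide plate on the rod within 5 mm of the deck, level within 0.08 rad, the frame within 3 mm of its place, all released and at rest (all of step 1 and horizontal distance between plate and rod_foot below 0.005 m and angle between plate's own z axis and vertical below 0.08 rad and z of plate in the frame of rod_foot below 0.005 m and contact force between the fingers and plate below 0.2 N and value of joint frame between -0.003 and 0.003 m and linear speed of each of wedge1, wedge2, wedge3, wedge4, plate below 0.03 m/s); the robot touches nothing.
It fails at once if the frame is dragged or pushed more than 8 mm on its mounts while a wedge is held ((value of joint frame above 0.008 m or value of joint frame below -0.008 m) and (contact force between the fingers and wedge1 above 0.3 N or contact force between the fingers and wedge2 above 0.3 N or contact force between the fingers and wedge3 above 0.3 N or contact force between the fingers and wedge4 above 0.3 N)).
It fails at once if a bystander is moved more than 50 mm (distance of any of jar, beaker, screwdriver from where it was at the start of the episode above 0.05 m).
Of wedge1, wedge2, wedge3, wedge4 only 3 to 4 are there at a start; the rules pass over those that are not, and their reading is None.
At some moment in a run one of plate may be knocked a few centimetres aside while the robot is not near it.
Once in a run the grip may slacken for a moment while it holds something.
It also fails if it takes over 210 s, if anything falls off the work surface, if the arm or the gripper's body presses on something with over 40 N, if the wrist force passes 120 N, or if a joint passes its speed limit or range.

ROBOT

A 6-joint arm with a two-finger parallel gripper is mounted at the origin on the work surface. World frame = base frame: x ahead of the robot, y to its left, z up, the work surface at z = 0. Lengths are in m, angles in rad, forces in N, time in s.
With the tool pointing down it reaches from about 0.325 to 0.85 m from the base axis. Payload 15.5 kg.
Tool frame: the origin (TCP) lies at the very end of the fingers, on their centre line; the grasp point (between the pads) lies 19 mm behind it (r.hold_point_z is the distance from the TCP to the grasp point, in m); z points along the fingers, x is the direction in which the jaws open and shut, and the axes are right-handed (so a half turn about z gives the same grasp; the last joint's range is limited). The gripper opens to 91 mm and grips with 3 to 60 N. Pads are 32 mm wide; open, the fingers measure 118 mm over their backs; the gripper's body (76 mm by 178 mm) begins 60 mm behind the grasp point.
Start: joints at [1.091, 0.494, 1.345, -0, 1.302, -0.096], TCP at [0.235, 0.579, 0.214] pointing down, gripper open.
Joint ranges: [-2.91, 2.91], [-0.82, 2.16], [0.22, 2.67], [-1.22, 4.37], [0.12, 2.79], [-3.08, 3.08]. Speed limits (rad/s): [1.89, 1.89, 2.57, 3.01, 3.01, 3.01].

INTERFACE

Orientations are given as a unit quaternion [w, x, y, z].
In Python, from cell import r gives the robot as it stands.
- The arm moves only by the tool move_arm, never from a script. Its arguments are lists of equal length, an entry for each row: "jaw": the finger opening in cm, from 0 to 9.12; "offset": the shift along the world's x, y, z in cm, a list of three; "rotation": the turn, a rotation vector about the world's x, y, z in degrees, a list of three. In form: {"jaw": [jaw, ...], "offset": [[dx, dy, dz], ...], "rotation": [[wx, wy, wz], ...]}. A call has 1 to 20 rows; each row shifts and turns the commanded pose from where the row before left it; what a row does not reach is not made up. A row lasts 1/10 s, in which the tool goes at most 50 mm and 8.59 degrees, less where a joint would pass 70% of its speed; a pose out of reach is approached as far as the arm can. A call is refused whole if a number of a shift passes 5 or a number of a turn 8.59, either way. A call with a gripper value outside its range is refused whole. The fingers move at their own pace and stop on an object; "squeeze" is the grip in N (left out, the last holds). Time passes only in rows, so rows that do not move let the fingers close. It gives the time, the measured TCP pose, the force and the opening at its end, in the units of the state.
- r.get_state(): the state, without advancing time (a new reading comes with each control period).
- r.capture(name): name is "scene" or "top" or "wrist"; returns the picture (384x512x3 uint8, red, green, blue); there is no depth.
- r.camera_info(name): a dict with "camera_matrix" (3x3 intrinsics, pixels), "R" (3x3) and "t" (3): a world point X has camera coordinates R X + t; the wrist camera has in their place "T_tool_cam" (4x4, takes a point from camera to tool coordinates, whose origin is the TCP and whose axes are the tool frame's). Camera axes: x right, y down, z forward; pixel columns grow to the right and rows downward; lengths in m; the calibration is good to about 2 mm. A picture is of the moment at which its call begins: read the wrist's pose just before it. camera_info takes no time and is no camera call.
- r.close_job(): hands the job in, once; it reports no verdict.
The state is a dict: "t": time; "q": joint angles; "joint_vel": joint speeds; "joint_efforts": joint torques, N m; "tcp_pos": TCP position; "tcp_rot": TCP orientation; "force": force on the tool from outside, world axes, zero at the start; "ft_torque": the same for the moment, N m; "grip_width": finger opening in m.
Only numpy, scipy, OpenCV 4.12 (cv2) and the standard library are available. Lean on these libraries where they do the work, as an engineer would, in place of code of your own. Each camera call takes 0.05 s, during which the arm holds its last target.

## Working session

There is one attempt and no reset: what is moved stays moved. The work goes in short steps, Python scripts to look and compute and a tool call to move; the robot and the scene stay as the last step left them, time stands still between calls to the robot, and variables do not carry over. Pictures are saved under pics/ and viewed, and the job is handed in when it is done.

Besides the shell and the picture viewer there is one more tool, called after "Call:" by a JSON object that holds its "api" and its "payload", one argument or row to a line. move_arm: Moves the arm, as the interface text tells. Its arguments: {"type":"object","properties":{"jaw":{"type":"array"},"offset":{"type":"array"},"rotation":{"type":"array"},"squeeze":{"type":"number"}},"required":["jaw","offset","rotation"]}

```bash
ls; mkdir -p pics; python3 - <<'E'
from cell import r
import cv2
print(r.get_state())
for n in ("scene","top","wrist"):
    im=r.capture(n); cv2.imwrite(f"pics/{n}0.png",im[:,:,::-1])
    print(n,r.camera_info(n))
E
```

```text
pics
{'t': 0.0, 'q': array([ 1.09051071e+00,  4.94202732e-01,  1.34613073e+00, -5.55266723e-06,
        1.30250048e+00, -9.54771387e-02]), 'joint_vel': array([-1.35720507e-04,  4.62809020e-04,  1.24719884e-03,  1.72795539e-03,
        8.07530637e-05, -5.91018906e-04]), 'joint_efforts': array([-3.28283895e-03, -8.78836370e+01, -3.81844211e+01,  7.05304672e-02,
        5.33181627e-02, -1.68077049e-04]), 'tcp_pos': array([0.23442178, 0.57895952, 0.21332625]), 'tcp_rot': array([ 2.98553321e-04,  8.29270683e-01,  5.58846803e-01, -5.44130063e-04]), 'force': array([-0.79831932,  0.04293209,  1.14922429]), 'ft_torque': array([-0.03452204, -0.05617731, -0.00515042]), 'grip_width': 0.09127628664431693}
scene {'camera_matrix': array([[492.93103917,   0.        , 248.94513537],
       [  0.        , 492.93103917, 189.044809  ],
       [  0.        ,   0.        ,   1.        ]]), 'R': array([[ 0.51174135,  0.85909348,  0.00889828],
       [ 0.72042509, -0.42345091, -0.54925132],
       [-0.46809024,  0.28748516, -0.83560985]]), 't': array([-0.2661293 , -0.3066985 ,  1.63810952])}
top {'camera_ma
[... 200 characters left out ...]
  0.00613964],
       [-0.9982236 ,  0.01404447, -0.05789984],
       [ 0.0578065 , -0.00696387, -0.99830352]]), 't': array([-0.00155733,  0.52313735,  1.28621922])}
wrist {'camera_matrix': array([[300.22592745,   0.        , 253.86251797],
       [  0.        , 300.22592745, 190.89556161],
       [  0.        ,   0.        ,   1.        ]]), 'T_tool_cam': array([[ 9.99998879e-01,  1.31062547e-03,  7.24497451e-04,
         2.50470207e-04],
       [-1.45722517e-03,  9.63124168e-01,  2.69053367e-01,
        -7.65079605e-02],
       [-3.45152811e-04, -2.69054121e-01,  9.63124998e-01,
        -1.70919867e-01],
       [ 0.00000000e+00,  0.00000000e+00,  0.00000000e+00,
         1.00000000e+00]])}
```

View pics/scene0.png

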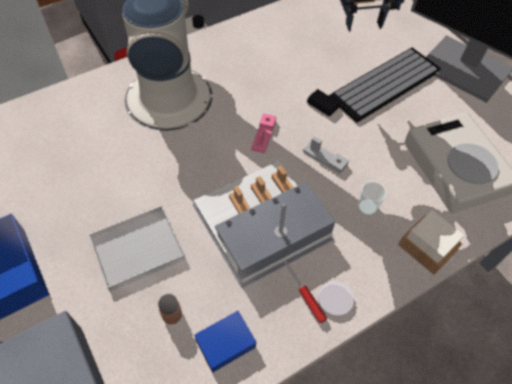

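View pics/top0.png

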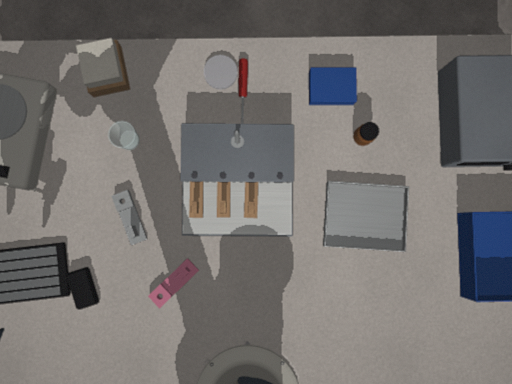

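View pics/wrist0.png

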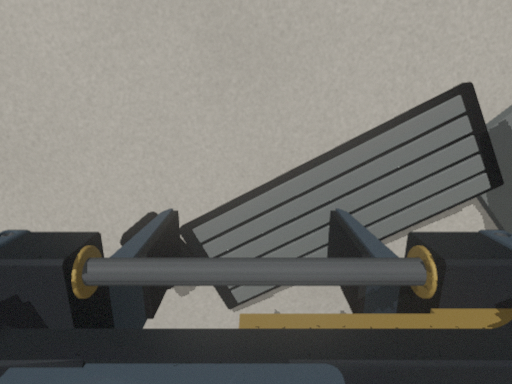

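```bash
cat > h.py <<'E'
from cell import r
import cv2, numpy as np
from scipy.spatial.transform import Rotation as Ro
def Rq(q): return Ro.from_quat([q[1],q[2],q[3],q[0]])
def cam(n,st=None):
    c=r.camera_info(n); K=c["camera_matrix"]
    if n!="wrist": return K,c["R"],c["t"]
    st=st or r.get_state()
    T=np.eye(4);T[:3,:3]=Rq(st["tcp_rot"]).as_matrix();T[:3,3]=st["tcp_pos"]
    I=np.linalg.inv(T@c["T_tool_cam"]); return K,I[:3,:3],I[:3,3]
def p2w(C,u,v,z):
    K,R,t=C; d=R.T@np.linalg.inv(K)@[u,v,1]; o=-R.T@t
    return o+d*(z-o[2])/d[2]
def w2p(C,X):
    K,R,t=C; p=K@(R@np.asarray(X,float)+t); return p[:2]/p[2]
def crop(src,dst,x0,y0,x1,y1,s):
    im=cv2.imread(src)[y0:y1,x0:x1]
    cv2.imwrite(dst,cv2.resize(im,None,fx=s,fy=s,interpolation=cv2.INTER_CUBIC))
def st():
    s=r.get_state(); R=Rq(s["tcp_rot"]).as_matrix()
    print("t %.2f tcp %s F %s M %s w %.1f | toolx yaw %.2f deg tilt %.2f"%(s["t"],np.round(s["tcp_pos"]*1000,1),np.round(s["force"],1),np.round(s["ft_torque"],2),s["grip_width"]*1000,np.degrees(np.arctan2(R[1,0],R[0,0])),np.degrees(np.arccos(-R[2,2]))))
    return s
E
python3 -c "
from h import *
crop('pics/top0.png','pics/t1.png',170,110,310,250,5)
crop('pics/top0.png','pics/t2.png',90,170,210,310,4)
crop('pics/top0.png','pics/t3.png',310,170,420,260,6)
"
```

```text
(no output)
```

View pics/t1.png

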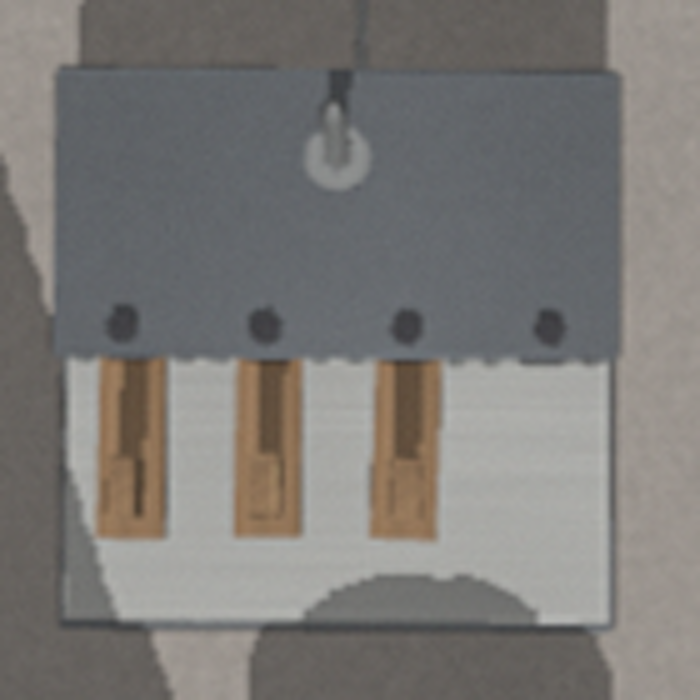

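View pics/t2.png

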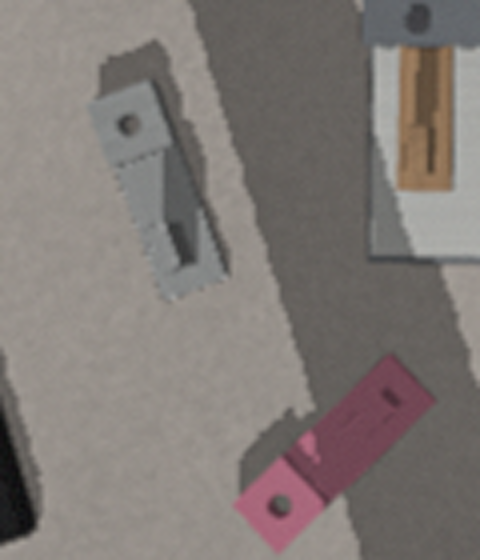

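View pics/t3.png

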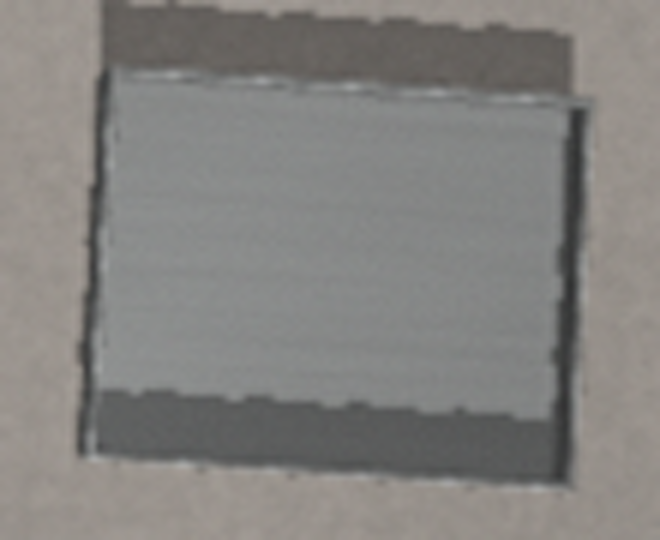

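```bash
python3 - <<'E'
from h import *
C=cam("top")
def f(pts,x0,y0,s,z,l):
    P=[p2w(C,x0+(a+.5)/s-.5,y0+(b+.5)/s-.5,z)[:2]*1000 for a,b in pts]
    print(l,[list(np.round(p,1)) for p in P]); return P
f([(336,160)],170,110,5,.09,"rodfoot")
f([(57,68),(620,72),(620,359),(55,355)],170,110,5,.09,"deck")
f([(62,627),(613,627)],170,110,5,.03,"bed")
f([(98,538),(165,538)],170,110,5,.05,"w4tail")
f([(234,537),(300,538)],170,110,5,.05,"w3tail")
f([(370,538),(437,540)],170,110,5,.05,"w2tail")
f([(123,322),(265,325),(407,325),(549,325)],170,110,5,.09,"bolts")
P=f([(107,70),(592,102),(570,485),(82,455)],310,170,6,.028,"tray");print(np.mean(P,0))
f([(129,124)],90,170,4,.025,"hole")
f([(92,102),(152,80),(172,135),(117,163)],90,170,4,.025,"block")
f([(229,270),(172,301)],90,170,4,.012,"armend")
E
```

```text
rodfoot [[np.float64(651.8), np.float64(17.5)]]
deck [[np.float64(699.5), np.float64(155.0)], [np.float64(693.8), np.float64(-123.8)], [np.float64(551.2), np.float64(-120.9)], [np.float64(557.0), np.float64(156.9)]]
bed [[np.float64(422.5), np.float64(161.9)], [np.float64(418.4), np.float64(-120.6)]]
w4tail [[np.float64(467.5), np.float64(140.9)], [np.float64(467.0), np.float64(107.1)]]
w3tail [[np.float64(467.0), np.float64(72.2)], [np.float64(466.0), np.float64(38.8)]]
w2tail [[np.float64(465.5), np.float64(3.4)], [np.float64(464.0), np.float64(-30.5)]]
bolts [[np.float64(572.9), np.float64(123.3)], [np.float64(570.4), np.float64(53.5)], [np.float64(569.4), np.float64(-16.4)], [np.float64(568.5), np.float64(-86.3)]]
tray [[np.float64(555.6), np.float64(-214.6)], [np.float64(538.8), np.float64(-423.6)], [np.float64(374.6), np.float64(-408.8)], [np.float64(390.5), np.float64(-200.0)]]
[ 464.89345831 -311.74458876]
hole [[np.float64(513.1), np.float64(317.0)]]
block [[np.float64(527.6), np.float64(340.8)], [np.float64(541.3), np.float64(302.1)], [np.float64(505.6), np.float64(289.3)], [np.float64(488.0), np.float64(324.7)]]
armend [[np.float64(417.9), np.float64(255.3)], [np.float64(398.4), np.float64(292.3)]]
```

Call:
{"api": "move_arm", "payload": {
  "jaw": [5,5,5,5,5,5,5,5,5,5,5,5,5,5,5,5,5,5,5],
  "offset": [
    [1.3,-2.9,0],
    [1.3,-2.9,0],
    [1.3,-2.9,0],
    [1.3,-2.9,0],
    [1.3,-2.9,0],
    [1.3,-2.9,0],
    [1.3,-2.9,0],
    [1.3,-2.9,0],
    [1.3,-2.9,0],
    [1.3,-2.9,0],
    [1.3,-2.9,0],
    [1.3,-2.9,0],
    [1.3,-2.9,0],
    [1.3,-2.9,0],
    [1.3,-2.9,0],
    [1.3,-2.9,0],
    [1.3,-2.9,0],
    [1.3,-2.9,0],
    [0,0,0]
  ],
  "rotation": [
    [0,0,1.16],
    [0,0,1.16],
    [0,0,1.16],
    [0,0,1.16],
    [0,0,1.16],
    [0,0,1.16],
    [0,0,1.16],
    [0,0,1.16],
    [0,0,1.16],
    [0,0,1.16],
    [0,0,1.16],
    [0,0,1.16],
    [0,0,1.16],
    [0,0,1.16],
    [0,0,1.16],
    [0,0,1.16],
    [0,0,1.16],
    [0,0,1.16],
    [0,0,0]
  ],
  "squeeze": 40
}}

```text
t: 2.05
tcp_pos: [0.47, 0.0546, 0.2138]
tcp_rot: [0.001, 0.715, 0.699, 0.0]
force: [-0.0, 0.1, 0.5]
grip_width: 0.0496
```

```bash
python3 - <<'E'
from h import *
s=st(); im=r.capture("wrist"); cv2.imwrite("pics/w1.png",im[:,:,::-1])
im=r.capture("top"); cv2.imwrite("pics/top1.png",im[:,:,::-1])
crop("pics/w1.png","pics/w1c.png",0,60,512,384,1.5)
C=cam("wrist",s)
for y in (124,55,-14):
  print(w2p(C,[.492,y/1000,.09]),[w2p(C,[.492-.025,y/1000,.05])])
E
```

```text
t 2.05 tcp [470.   54.6 213.8] F [-0.   0.1  0.5] M [ 0.05 -0.   -0.04] w 49.6 | toolx yaw 88.72 deg tilt 0.06
[321.0294101  204.35333535] [array([314.34865039, 172.47082391])]
[254.19986283 205.66229296] [array([253.7339837 , 173.69834962])]
[187.55552224 206.96762301] [array([193.2717192 , 174.92278899])]
```

View pics/w1.png

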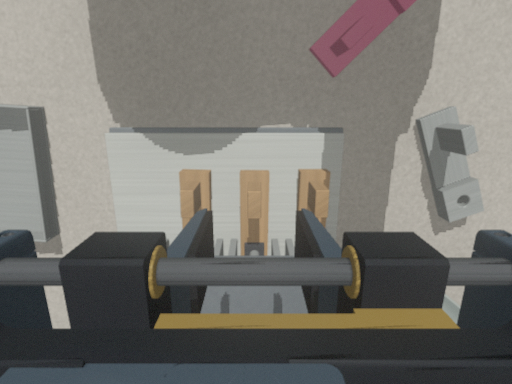

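```bash
python3 - <<'E'
from h import *
crop("pics/w1.png","pics/w1c.png",170,150,340,260,4.5)
crop("pics/top1.png","pics/t4.png",170,110,310,250,5)
E
```

```text
(no output)
```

View pics/w1c.png

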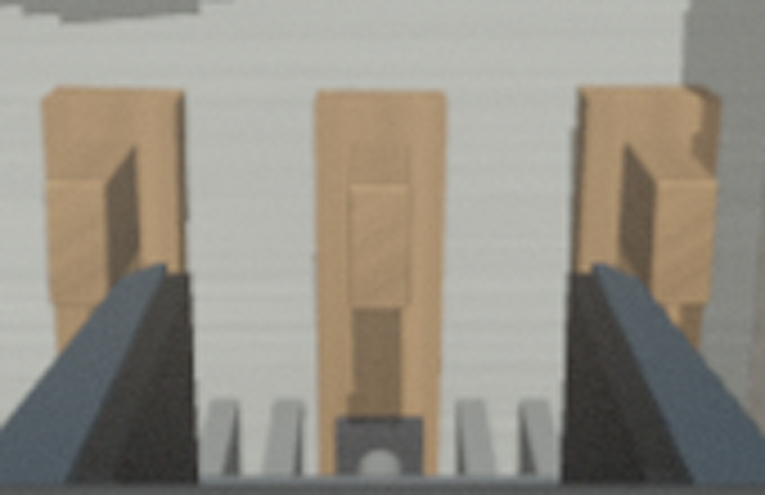

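```bash
python3 - <<'E'
from h import *
C=cam("wrist")
g=lambda a,b,z:np.round(p2w(C,170+(a+.5)/4.5-.5,150+(b+.5)/4.5-.5,z)[:2]*1000,1)
for n,pts in dict(w3=[(350,184),(410,184),(408,305),(350,305)],w2=[(48,180),(106,180),(110,302),(52,302)],w4=[(657,180),(716,180),(708,302),(651,302)]).items():
    P=[g(a,b,.09) for a,b in pts]; print(n,P,np.mean(P,0))
for a,b in [(317,92),(446,92),(55,88),(183,92),(580,88),(708,88)]: print(g(a,b,.05))
E
```

```text
w3 [array([473.9,  50.9]), array([474.1,  64.5]), array([503.3,  63.6]), array([503. ,  50.1])] [488.575  57.275]
w2 [array([471.5, -17.4]), array([471.8,  -4.2]), array([501.1,  -5.5]), array([500.8, -19. ])] [486.3   -11.525]
w4 [array([474.4, 120.4]), array([474.6, 133.7]), array([504. , 133.2]), array([503.7, 120. ])] [489.175 126.825]
[460.7  42.1]
[461.4  74.6]
[458.3 -23.9]
[460.    8.3]
[461.  108.4]
[461.7 140.7]
```

Call:
{"api": "move_arm", "payload": {
  "jaw": [4,4,4,4,4,4,4,4,4,4,1,1,1,1,1,1],
  "offset": [
    [1,3.5,0],
    [1,3.66,0],
    [0,0,-3],
    [0,0,-3],
    [0,0,-3],
    [0,0,-2.5],
    [0,0,-2],
    [0,0,-1.5],
    [0,0,-1.05],
    [0,0,0],
    [0,0,0],
    [0,0,0],
    [0,0,0],
    [0,0,0],
    [0,0,0],
    [0,0,0]
  ],
  "rotation": [
    [0,0,0],
    [0,0,0],
    [0,0,0],
    [0,0,0],
    [0,0,0],
    [0,0,0],
    [0,0,0],
    [0,0,0],
    [0,0,0],
    [0,0,0],
    [0,0,0],
    [0,0,0],
    [0,0,0],
    [0,0,0],
    [0,0,0],
    [0,0,0]
  ],
  "squeeze": 40
}}

```text
t: 3.75
tcp_pos: [0.489, 0.1285, 0.0541]
tcp_rot: [0.0, 0.715, 0.7, 0.0]
force: [-0.6, -5.8, 5.3]
grip_width: 0.0146
```

```bash
python3 - <<'E'
from h import *
s=st(); im=r.capture("wrist"); cv2.imwrite("pics/w2.png",im[:,:,::-1])
E
```

```text
t 3.75 tcp [489.  128.5  54.1] F [-0.6 -5.8  5.3] M [-1.19  0.02 -0.94] w 14.6 | toolx yaw 88.78 deg tilt 0.07
```

View pics/w2.png

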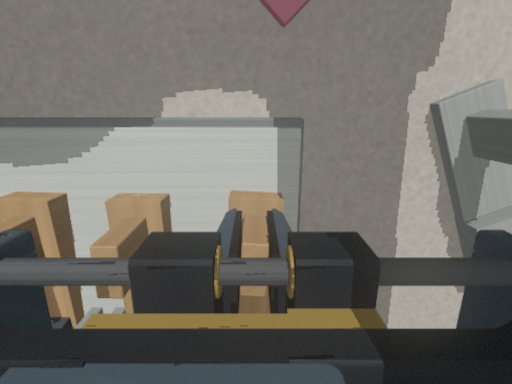

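Call:
{"api": "move_arm", "payload": {
  "jaw": [1,1,1,1,1,1,1,1,1,1,1],
  "offset": [
    [0,-0.2,0],
    [-0.15,0,0],
    [-0.01,-0.55,0],
    [0.03,-0.55,0],
    [-0.09,0.55,0],
    [-0.05,0.55,0],
    [-0.01,0.55,0],
    [0.03,0.55,0],
    [-0.09,-0.55,0],
    [-0.05,-0.55,0],
    [0,0,0]
  ],
  "rotation": [
    [0,0,0],
    [0,0,0],
    [0,0,4],
    [0,0,4],
    [0,0,-4],
    [0,0,-4],
    [0,0,-4],
    [0,0,-4],
    [0,0,4],
    [0,0,4],
    [0,0,0]
  ],
  "squeeze": 40
}}

```text
t: 4.9
tcp_pos: [0.4854, 0.1269, 0.0541]
tcp_rot: [0.0, 0.713, 0.701, 0.001]
force: [1.6, 0.8, 9.0]
grip_width: 0.0142
```

```bash
python3 - <<'E'
from h import *
s=st(); im=r.capture("wrist"); cv2.imwrite("pics/w3.png",im[:,:,::-1])
im=r.capture("top"); cv2.imwrite("pics/top2.png",im[:,:,::-1]);s=st()
E
```

```text
t 4.90 tcp [485.4 126.9  54.1] F [1.6 0.8 9. ] M [ 0.33 -0.05  0.59] w 14.2 | toolx yaw 88.99 deg tilt 0.11
t 5.00 tcp [485.5 127.   54.1] F [ 0.2 -0.1  6.9] M [ 0.16 -0.07  0.64] w 13.7 | toolx yaw 88.88 deg tilt 0.11
```

Call:
{"api": "move_arm", "payload": {
  "jaw": [1,1,1,1,1,1,1,1,1,1,1,1,1,1,1,1,1,1],
  "offset": [
    [0,0,0.06],
    [-0.02,-0.57,0],
    [0.02,-0.57,0],
    [-0.1,0.57,0],
    [-0.06,0.57,0],
    [-0.02,0.57,0],
    [0.02,0.57,0],
    [-0.1,-0.57,0],
    [-0.06,-0.57,0],
    [-0.02,-0.57,0],
    [0.02,-0.57,0],
    [-0.1,0.57,0],
    [-0.06,0.57,0],
    [-0.02,0.57,0],
    [0.02,0.57,0],
    [-0.1,-0.57,0],
    [-0.06,-0.57,0],
    [0,0,0]
  ],
  "rotation": [
    [0,0,0],
    [0,0,4],
    [0,0,4],
    [0,0,-4],
    [0,0,-4],
    [0,0,-4],
    [0,0,-4],
    [0,0,4],
    [0,0,4],
    [0,0,4],
    [0,0,4],
    [0,0,-4],
    [0,0,-4],
    [0,0,-4],
    [0,0,-4],
    [0,0,4],
    [0,0,4],
    [0,0,0]
  ],
  "squeeze": 40
}}

```text
t: 6.8
tcp_pos: [0.4786, 0.1268, 0.0542]
tcp_rot: [0.0, 0.714, 0.7, 0.0]
force: [1.3, 4.0, -1.5]
grip_width: 0.0137
```

```bash
python3 - <<'E'
from h import *
s=st(); im=r.capture("wrist"); cv2.imwrite("pics/w4.png",im[:,:,::-1])
im=r.capture("top"); cv2.imwrite("pics/top3.png",im[:,:,::-1]);s=st()
E
```

```text
t 6.80 tcp [478.6 126.8  54.2] F [ 1.3  4.  -1.5] M [ 0.84 -0.34  0.52] w 13.7 | toolx yaw 88.89 deg tilt 0.05
t 6.90 tcp [478.6 127.1  54.2] F [ 2.3  2.9 -0.6] M [ 0.45 -0.44  0.39] w 13.7 | toolx yaw 88.72 deg tilt 0.04
```

View pics/w4.png

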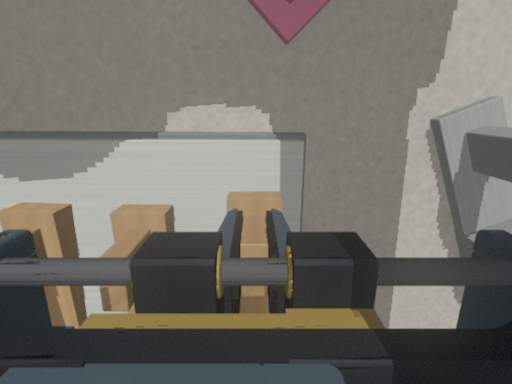

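Call:
{"api": "move_arm", "payload": {
  "jaw": [1,1,1,1,1,1,1,1,1,1,1,1,1,1,1,1,1],
  "offset": [
    [-0.03,-0.62,0],
    [0.015,-0.62,0],
    [-0.115,0.62,0],
    [-0.07,0.62,0],
    [-0.03,0.62,0],
    [0.015,0.62,0],
    [-0.115,-0.62,0],
    [-0.07,-0.62,0],
    [-0.03,-0.62,0],
    [0.015,-0.62,0],
    [-0.115,0.62,0],
    [-0.07,0.62,0],
    [-0.03,0.62,0],
    [0.015,0.62,0],
    [-0.115,-0.62,0],
    [-0.07,-0.62,0],
    [0,0,0]
  ],
  "rotation": [
    [0,0,4],
    [0,0,4],
    [0,0,-4],
    [0,0,-4],
    [0,0,-4],
    [0,0,-4],
    [0,0,4],
    [0,0,4],
    [0,0,4],
    [0,0,4],
    [0,0,-4],
    [0,0,-4],
    [0,0,-4],
    [0,0,-4],
    [0,0,4],
    [0,0,4],
    [0,0,0]
  ],
  "squeeze": 40
}}

```text
t: 8.6
tcp_pos: [0.4707, 0.1269, 0.0542]
tcp_rot: [0.0, 0.714, 0.7, 0.0]
force: [2.7, 5.1, -0.4]
grip_width: 0.0139
```

```bash
python3 - <<'E'
from h import *
s=st(); im=r.capture("wrist"); cv2.imwrite("pics/w5.png",im[:,:,::-1])
s=st()
E
```

```text
t 8.60 tcp [470.7 126.9  54.2] F [ 2.7  5.1 -0.4] M [ 1.03 -0.47  0.62] w 13.9 | toolx yaw 88.80 deg tilt 0.04
t 8.65 tcp [470.7 127.2  54.2] F [ 2.1  4.5 -0.3] M [ 0.83 -0.48  0.57] w 13.9 | toolx yaw 88.67 deg tilt 0.04
```

View pics/w5.png

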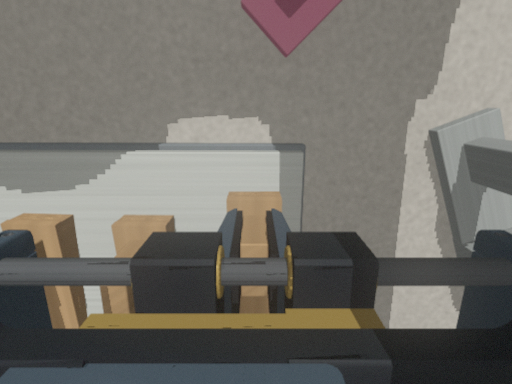

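Call:
{"api": "move_arm", "payload": {
  "jaw": [1,1,1,1,1,1,1,1,1,1,1,1,1,1,1,1,1],
  "offset": [
    [-0.035,-0.65,0],
    [0.01,-0.65,0],
    [-0.13,0.68,0],
    [-0.085,0.68,0],
    [-0.035,0.68,0],
    [0.01,0.68,0],
    [-0.13,-0.68,0],
    [-0.085,-0.68,0],
    [-0.035,-0.68,0],
    [0.01,-0.68,0],
    [-0.13,0.68,0],
    [-0.085,0.68,0],
    [-0.035,0.68,0],
    [0.01,0.68,0],
    [-0.13,-0.68,0],
    [-0.085,-0.68,0],
    [0,0,0]
  ],
  "rotation": [
    [0,0,4],
    [0,0,4],
    [0,0,-4],
    [0,0,-4],
    [0,0,-4],
    [0,0,-4],
    [0,0,4],
    [0,0,4],
    [0,0,4],
    [0,0,4],
    [0,0,-4],
    [0,0,-4],
    [0,0,-4],
    [0,0,-4],
    [0,0,4],
    [0,0,4],
    [0,0,0]
  ],
  "squeeze": 40
}}

```text
t: 10.35
tcp_pos: [0.4611, 0.1276, 0.0542]
tcp_rot: [0.0, 0.715, 0.699, 0.0]
force: [3.5, 5.3, 1.1]
grip_width: 0.014
```

```bash
python3 - <<'E'
from h import *
s=st(); im=r.capture("wrist"); cv2.imwrite("pics/w6.png",im[:,:,::-1])
im=r.capture("scene"); cv2.imwrite("pics/s6.png",im[:,:,::-1])
crop("pics/s6.png","pics/s6c.png",170,140,350,290,4)
s=st()
E
```

```text
t 10.35 tcp [461.1 127.6  54.2] F [3.5 5.3 1.1] M [ 1.05 -0.47  0.64] w 14.0 | toolx yaw 88.74 deg tilt 0.04
t 10.45 tcp [461.1 127.9  54.2] F [3.1 3.3 0.3] M [ 0.77 -0.51  0.55] w 13.7 | toolx yaw 88.58 deg tilt 0.04
```

View pics/w6.png

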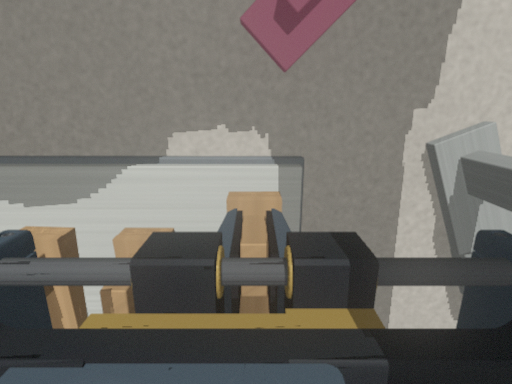

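View pics/s6c.png

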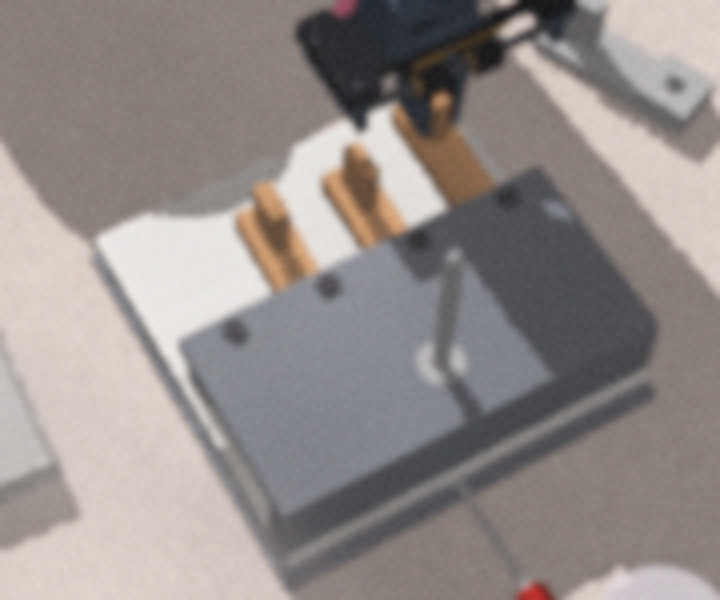

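Call:
{"api": "move_arm", "payload": {
  "jaw": [1,1,1,1,1,1,1,1,1,1],
  "offset": [
    [-0.045,-0.72,0],
    [0.01,-0.74,0],
    [-0.15,0.74,0],
    [-0.1,0.74,0],
    [-0.045,0.74,0],
    [0.01,0.74,0],
    [-0.15,-0.74,0],
    [-0.1,-0.74,0],
    [-0.05,0,0],
    [0,0,0]
  ],
  "rotation": [
    [0,0,4],
    [0,0,4],
    [0,0,-4],
    [0,0,-4],
    [0,0,-4],
    [0,0,-4],
    [0,0,4],
    [0,0,4],
    [0,0,0],
    [0,0,0]
  ],
  "squeeze": 40
}}

```text
t: 11.45
tcp_pos: [0.4546, 0.1279, 0.0541]
tcp_rot: [0.0, 0.716, 0.698, 0.0]
force: [1.9, -0.9, 3.9]
grip_width: 0.0142
```

```bash
python3 - <<'E'
from h import *
s=st()
E
```

```text
t 11.45 tcp [454.6 127.9  54.1] F [ 1.9 -0.9  3.9] M [-0.3  -0.61 -0.12] w 14.2 | toolx yaw 88.56 deg tilt 0.01
```

Call:
{"api": "move_arm", "payload": {
  "jaw": [1,1,1,1,1,1,1,1,1],
  "offset": [
    [-0.05,-0.5,0.05],
    [-0.05,0.5,0],
    [-0.1,0.5,0],
    [-0.1,-0.5,0],
    [-0.1,0,0],
    [-0.1,0,0],
    [-0.1,0,0],
    [-0.1,0,0],
    [0,0,0]
  ],
  "rotation": [
    [0,0,3],
    [0,0,-3],
    [0,0,-3],
    [0,0,3],
    [0,0,0],
    [0,0,0],
    [0,0,0],
    [0,0,0],
    [0,0,0]
  ],
  "squeeze": 40
}}

```text
t: 12.35
tcp_pos: [0.4472, 0.1277, 0.0545]
tcp_rot: [-0.0, 0.715, 0.7, -0.0]
force: [0.5, 0.5, -1.0]
grip_width: 0.0138
```

```bash
python3 - <<'E'
from h import *
s=st(); 
im=r.capture("scene"); cv2.imwrite("pics/s7.png",im[:,:,::-1])
crop("pics/s7.png","pics/s7c.png",170,140,350,290,4)
s=st()
E
```

```text
t 12.35 tcp [447.2 127.7  54.5] F [ 0.5  0.5 -1. ] M [0.05 0.05 0.02] w 13.8 | toolx yaw 88.79 deg tilt 0.02
t 12.40 tcp [447.4 127.7  54.5] F [ 0.6  0.3 -1.3] M [0.02 0.05 0.05] w 13.5 | toolx yaw 88.80 deg tilt 0.01
```

View pics/s7c.png

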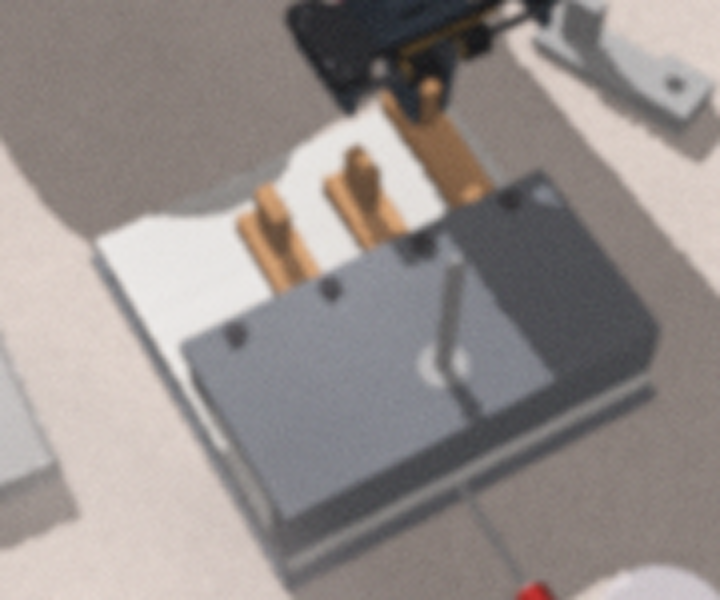

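Call:
{"api": "move_arm", "payload": {
  "jaw": [1,1,1,1,1,1,1,1,1,1,1,1,1,1,1,1,1,1,1,1],
  "offset": [
    [-1.1,0,0.2],
    [-1.2,0,1],
    [0,0,3],
    [0,0,3],
    [0,-2,1],
    [0,-3.42,0],
    [0,-3.42,0],
    [0,-3.42,0],
    [0,-3.42,0],
    [0,-3.42,0],
    [0,-3.42,0],
    [0,-3.42,0],
    [0,-3.42,0],
    [0,-3.42,0],
    [0,-3.42,0],
    [0,-3.42,0],
    [0,-3.42,0],
    [0,-3.42,0],
    [0,-3.42,0],
    [0,0,0]
  ],
  "rotation": [
    [0,0,0],
    [0,0,0],
    [0,0,0],
    [0,0,0],
    [0,0,-1],
    [0,0,-1],
    [0,0,-1],
    [0,0,-1],
    [0,0,0],
    [0,0,0],
    [0,0,0],
    [0,0,0],
    [0,0,0],
    [0,0,0],
    [0,0,0],
    [0,0,0],
    [0,0,0],
    [0,0,0],
    [0,0,0],
    [0,0,0]
  ],
  "squeeze": 40
}}

```text
t: 14.4
tcp_pos: [0.424, -0.3742, 0.1372]
tcp_rot: [0.001, 0.739, 0.674, -0.0]
force: [0.8, 0.8, -1.0]
grip_width: 0.0141
```

```bash
python3 - <<'E'
from h import *
s=st(); im=r.capture("wrist"); cv2.imwrite("pics/w8.png",im[:,:,::-1])
C=cam("wrist",s)
for x,y in [(390.5,-200),(374.6,-408.8)]: print(w2p(C,[x/1000,y/1000,.028]))
E
```

```text
t 14.40 tcp [ 424.  -374.2  137.2] F [ 0.8  0.8 -1. ] M [0.02 0.   0.01] w 14.1 | toolx yaw 84.70 deg tilt 0.12
[438.29255123 137.47268015]
[211.33669079 140.89176724]
```

View pics/w8.png

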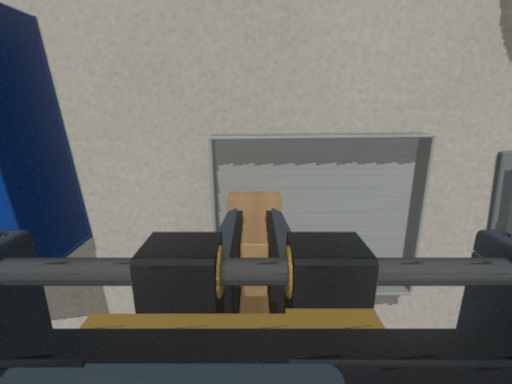

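Call:
{"api": "move_arm", "payload": {
  "jaw": [1,1,1,1,1,1,1,3,3,3,3,3,3,3,3],
  "offset": [
    [0,0.3,-3],
    [0,0,-3],
    [0,0,-2],
    [0,0,-1.5],
    [0,0,-0.8],
    [0,0,-0.55],
    [0,0,0],
    [0,0,0],
    [0,0,0],
    [0,0,0],
    [0,0,2],
    [0,0,3],
    [0,0,3],
    [0,0,3],
    [0,0,0]
  ],
  "rotation": [
    [0,0,0],
    [0,0,0],
    [0,0,0],
    [0,0,0],
    [0,0,0],
    [0,0,0],
    [0,0,0],
    [0,0,0],
    [0,0,0],
    [0,0,0],
    [0,0,0],
    [0,0,0],
    [0,0,0],
    [0,0,0],
    [0,0,0]
  ],
  "squeeze": 40
}}

```text
t: 15.95
tcp_pos: [0.426, -0.3697, 0.142]
tcp_rot: [0.003, 0.738, 0.675, 0.0]
force: [0.1, -0.0, -0.3]
grip_width: 0.0303
```

```bash
python3 - <<'E'
from h import *
s=st(); im=r.capture("wrist"); cv2.imwrite("pics/w9.png",im[:,:,::-1])
im=r.capture("top"); cv2.imwrite("pics/top9.png",im[:,:,::-1])
E
```

```text
t 15.95 tcp [ 426.  -369.7  142. ] F [ 0.1 -0.  -0.3] M [-0.   -0.03  0.01] w 30.3 | toolx yaw 84.83 deg tilt 0.37
```

View pics/w9.png

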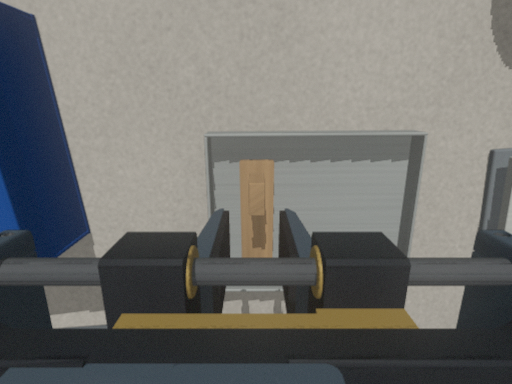

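View pics/top9.png

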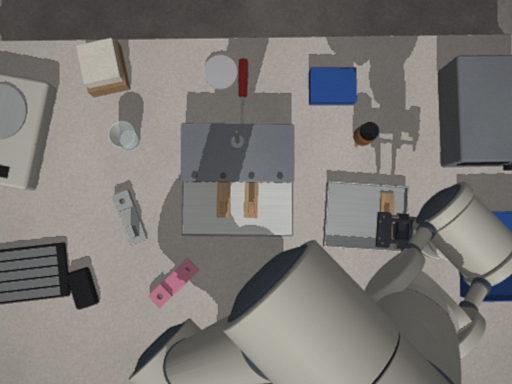

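Call:
{"api": "move_arm", "payload": {
  "jaw": [4,4,4,4,4,4,4,4,4,4,4,4,4,4,4],
  "offset": [
    [0.48,3.28,0],
    [0.48,3.28,0],
    [0.48,3.28,0],
    [0.48,3.28,0],
    [0.48,3.28,0],
    [0.48,3.28,0],
    [0.48,3.28,0],
    [0.48,3.28,0],
    [0.48,3.28,0],
    [0.48,3.28,0],
    [0.48,3.28,0],
    [0.48,3.28,0],
    [0.48,3.28,0],
    [0,0,-3],
    [0,0,0]
  ],
  "rotation": [
    [0,0,1],
    [0,0,1],
    [0,0,1],
    [0,0,1],
    [0,0,0],
    [0,0,0],
    [0,0,0],
    [0,0,0],
    [0,0,0],
    [0,0,0],
    [0,0,0],
    [0,0,0],
    [0,0,0],
    [0,0,0],
    [0,0,0]
  ],
  "squeeze": 40
}}

```text
t: 17.55
tcp_pos: [0.4846, 0.059, 0.1051]
tcp_rot: [-0.002, 0.714, 0.7, -0.002]
force: [-0.4, -0.2, 0.1]
grip_width: 0.0403
```

```bash
python3 - <<'E'
from h import *
s=st(); im=r.capture("wrist"); cv2.imwrite("pics/w10.png",im[:,:,::-1]); s=st()
crop("pics/w10.png","pics/w10c.png",130,120,380,320,3)
E
```

```text
t 17.55 tcp [484.6  59.  105.1] F [-0.4 -0.2  0.1] M [0.02 0.01 0.05] w 40.3 | toolx yaw 88.93 deg tilt 0.33
t 17.60 tcp [485.1  58.4 106.4] F [ 0.5  0.5 -0. ] M [-0.02 -0.02 -0.01] w 40.1 | toolx yaw 88.88 deg tilt 0.27
```

View pics/w10c.png

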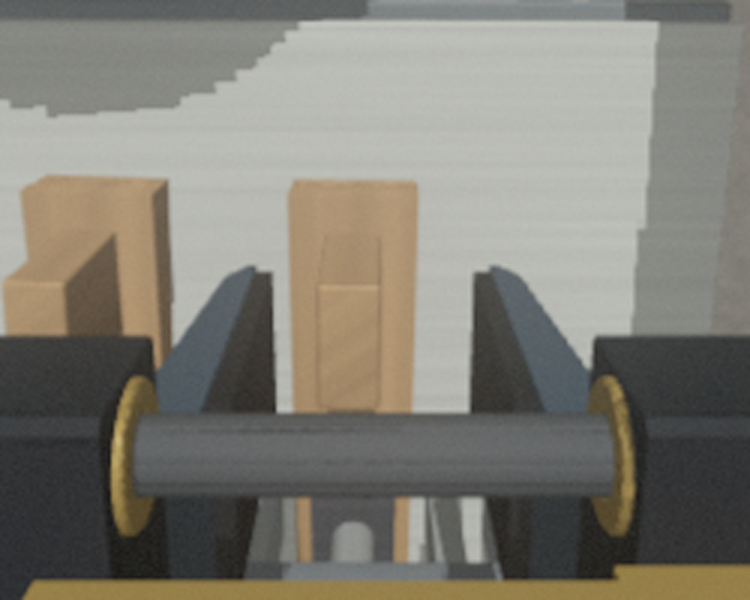

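```bash
python3 - <<'E'
from h import *
s=st(); im=r.capture("wrist"); cv2.imwrite("pics/w11.png",im[:,:,::-1])
crop("pics/w11.png","pics/w11c.png",130,120,380,320,3)
C=cam("wrist",s)
g=lambda a,b,z:np.round(p2w(C,130+(a+.5)/3-.5,120+(b+.5)/3-.5,z)[:2]*1000,1)
for p in [(319,285),(381,285),(378,408),(317,407)]: print(g(*p,.09))
print(s['q'])
E
```

```text
t 17.60 tcp [485.1  58.4 106.4] F [ 0.5  0.5 -0. ] M [-0.02 -0.02 -0.01] w 40.1 | toolx yaw 88.88 deg tilt 0.27
[477.2  47.4]
[477.5  61.1]
[507.4  59.9]
[506.9  45.9]
[-2.30743384e-03  4.54961185e-01  1.79681274e+00 -1.29982027e-04
  8.94594326e-01 -1.55340041e+00]
```

View pics/w11c.png

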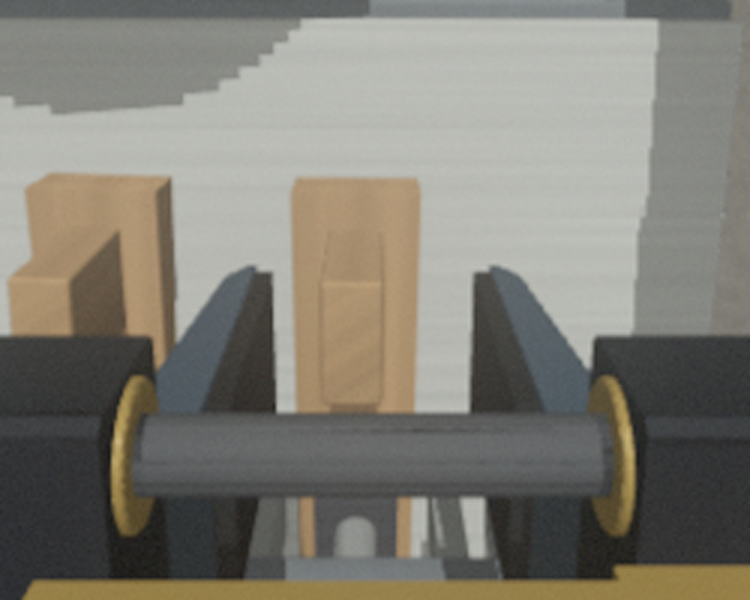

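Call:
{"api": "move_arm", "payload": {
  "jaw": [4,4],
  "offset": [
    [0,0,0],
    [0,0,0]
  ],
  "rotation": [
    [0,0,0],
    [0,0,0]
  ]
}}

```text
t: 17.85
tcp_pos: [0.4873, 0.0577, 0.1087]
tcp_rot: [0.0, 0.715, 0.7, 0.0]
force: [0.1, -0.4, 0.8]
grip_width: 0.0399
```

```bash
python3 - <<'E'
from h import *
s=st(); im=r.capture("wrist"); cv2.imwrite("pics/w12.png",im[:,:,::-1])
crop("pics/w12.png","pics/w12c.png",130,120,380,320,3)
C=cam("wrist",s)
for p in [(.474,.0503,.09),(.474,.0643,.09),(.504,.0637,.09),(.504,.05,.09)]: print((w2p(C,p)-[130,120])*3)
E
```

```text
t 17.85 tcp [487.3  57.7 108.7] F [ 0.1 -0.4  0.8] M [0.01 0.02 0.06] w 39.9 | toolx yaw 88.78 deg tilt 0.05
[334.01121277 257.23440931]
[397.16234795 256.03960635]
[396.15292938 379.64083735]
[336.76479624 380.720923  ]
```

View pics/w12c.png

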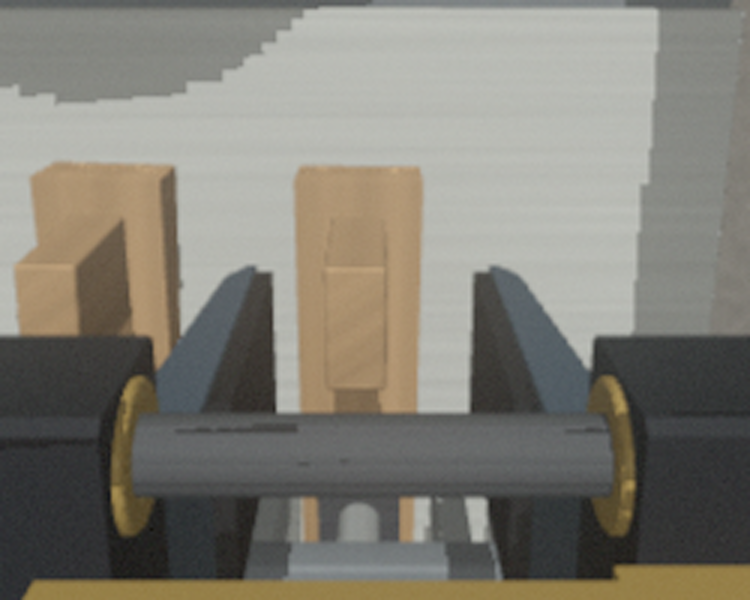

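Call:
{"api": "move_arm", "payload": {
  "jaw": [4,4,4,4,4,4,1,1,1,1,1,1],
  "offset": [
    [0.3,-0.28,0],
    [0,0,-2],
    [0,0,-2],
    [0,0,-1.45],
    [0,0,0],
    [0,0,0],
    [0,0,0],
    [0,0,0],
    [0,0,0],
    [0,0,0],
    [0,0,0],
    [0,0,0]
  ],
  "rotation": [
    [0,0,0],
    [0,0,0],
    [0,0,0],
    [0,0,0],
    [0,0,0],
    [0,0,0],
    [0,0,0],
    [0,0,0],
    [0,0,0],
    [0,0,0],
    [0,0,0],
    [0,0,0]
  ],
  "squeeze": 40
}}

```text
t: 19.1
tcp_pos: [0.4904, 0.0552, 0.054]
tcp_rot: [0.0, 0.715, 0.7, 0.0]
force: [-0.0, -5.0, 5.3]
grip_width: 0.0142
```

```bash
python3 - <<'E'
from h import *
s=st(); im=r.capture("wrist"); cv2.imwrite("pics/w13.png",im[:,:,::-1])
E
```

```text
t 19.10 tcp [490.4  55.2  54. ] F [-0.  -5.   5.3] M [-0.95  0.01 -0.86] w 14.2 | toolx yaw 88.79 deg tilt 0.06
```

View pics/w13.png

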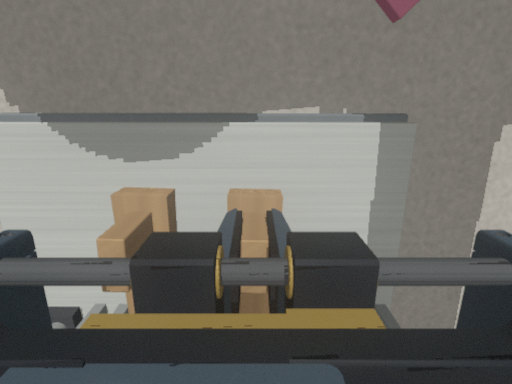

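Call:
{"api": "move_arm", "payload": {
  "jaw": [1,1,1,1,1,1,1,1,1,1,1,1,1,1,1,1,1,1,1],
  "offset": [
    [0,-0.18,0.05],
    [-0.1,0,0],
    [-0.02,-0.56,0],
    [0.02,-0.56,0],
    [-0.1,0.56,0],
    [-0.06,0.56,0],
    [-0.02,0.56,0],
    [0.02,0.56,0],
    [-0.1,-0.56,0],
    [-0.06,-0.56,0],
    [-0.02,-0.58,0],
    [0.02,-0.58,0],
    [-0.1,0.58,0],
    [-0.06,0.58,0],
    [-0.02,0.58,0],
    [0.02,0.58,0],
    [-0.1,-0.58,0],
    [-0.06,-0.58,0],
    [0,0,0]
  ],
  "rotation": [
    [0,0,0],
    [0,0,0],
    [0,0,4],
    [0,0,4],
    [0,0,-4],
    [0,0,-4],
    [0,0,-4],
    [0,0,-4],
    [0,0,4],
    [0,0,4],
    [0,0,4],
    [0,0,4],
    [0,0,-4],
    [0,0,-4],
    [0,0,-4],
    [0,0,-4],
    [0,0,4],
    [0,0,4],
    [0,0,0]
  ],
  "squeeze": 40
}}

```text
t: 21.05
tcp_pos: [0.4827, 0.0537, 0.0541]
tcp_rot: [0.0, 0.714, 0.7, 0.0]
force: [1.0, 5.7, -2.4]
grip_width: 0.0136
```

```bash
python3 - <<'E'
from h import *
s=st()
E
```

```text
t 21.05 tcp [482.7  53.7  54.1] F [ 1.   5.7 -2.4] M [ 1.18 -0.26  0.69] w 13.6 | toolx yaw 88.91 deg tilt 0.03
```

Call:
{"api": "move_arm", "payload": {
  "jaw": [1,1,1,1,1,1,1,1,1,1,1,1,1,1,1,1,1],
  "offset": [
    [-0.03,-0.58,0],
    [0.015,-0.61,0],
    [-0.115,0.61,0],
    [-0.07,0.61,0],
    [-0.03,0.61,0],
    [0.015,0.61,0],
    [-0.115,-0.61,0],
    [-0.07,-0.61,0],
    [-0.03,-0.64,0],
    [0.015,-0.64,0],
    [-0.115,0.64,0],
    [-0.07,0.64,0],
    [-0.03,0.64,0],
    [0.015,0.64,0],
    [-0.115,-0.64,0],
    [-0.07,-0.64,0],
    [0,0,0]
  ],
  "rotation": [
    [0,0,4],
    [0,0,4],
    [0,0,-4],
    [0,0,-4],
    [0,0,-4],
    [0,0,-4],
    [0,0,4],
    [0,0,4],
    [0,0,4],
    [0,0,4],
    [0,0,-4],
    [0,0,-4],
    [0,0,-4],
    [0,0,-4],
    [0,0,4],
    [0,0,4],
    [0,0,0]
  ],
  "squeeze": 40
}}

```text
t: 22.75
tcp_pos: [0.4747, 0.0541, 0.0541]
tcp_rot: [0.0, 0.714, 0.7, 0.0]
force: [2.5, 6.9, -2.9]
grip_width: 0.0137
```

```bash
python3 - <<'E'
from h import *
s=st()
im=r.capture("wrist"); cv2.imwrite("pics/w14.png",im[:,:,::-1])
E
```

```text
t 22.75 tcp [474.7  54.1  54.1] F [ 2.5  6.9 -2.9] M [ 1.26 -0.37  0.73] w 13.7 | toolx yaw 88.80 deg tilt 0.03
```

View pics/w14.png

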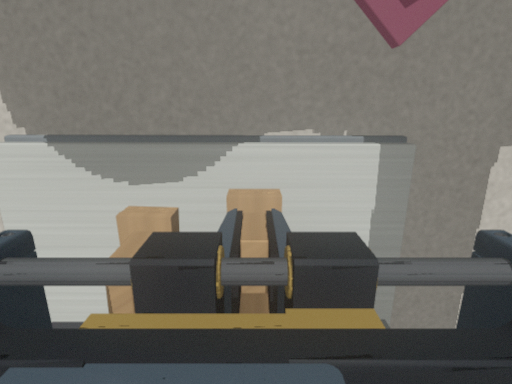

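Call:
{"api": "move_arm", "payload": {
  "jaw": [1,1,1,1,1,1,1,1,1,1,1,1,1,1,1,1,1],
  "offset": [
    [-0.035,-0.65,0],
    [0.01,-0.67,0],
    [-0.13,0.67,0],
    [-0.085,0.67,0],
    [-0.035,0.67,0],
    [0.01,0.67,0],
    [-0.13,-0.67,0],
    [-0.085,-0.67,0],
    [-0.035,-0.7,0],
    [0.01,-0.7,0],
    [-0.13,0.7,0],
    [-0.085,0.7,0],
    [-0.035,0.7,0],
    [0.01,0.7,0],
    [-0.13,-0.7,0],
    [-0.085,-0.7,0],
    [0,0,0]
  ],
  "rotation": [
    [0,0,4],
    [0,0,4],
    [0,0,-4],
    [0,0,-4],
    [0,0,-4],
    [0,0,-4],
    [0,0,4],
    [0,0,4],
    [0,0,4],
    [0,0,4],
    [0,0,-4],
    [0,0,-4],
    [0,0,-4],
    [0,0,-4],
    [0,0,4],
    [0,0,4],
    [0,0,0]
  ],
  "squeeze": 40
}}

```text
t: 24.5
tcp_pos: [0.4652, 0.0543, 0.0541]
tcp_rot: [0.0, 0.715, 0.699, 0.0]
force: [3.0, 6.6, -3.4]
grip_width: 0.014
```

```bash
python3 - <<'E'
from h import *
s=st()
E
```

```text
t 24.50 tcp [465.2  54.3  54.1] F [ 3.   6.6 -3.4] M [ 1.34 -0.47  0.79] w 14.0 | toolx yaw 88.72 deg tilt 0.04
```

Call:
{"api": "move_arm", "payload": {
  "jaw": [1,1,1,1,1,1,1,1,1,1,1,1,1],
  "offset": [
    [-0.035,-0.7,0],
    [0.02,-0.73,0],
    [-0.14,0.73,0],
    [-0.085,0.73,0],
    [-0.035,0.73,0],
    [0.02,0.73,0],
    [-0.14,-0.73,0],
    [-0.085,-0.73,0],
    [-0.035,-0.73,0],
    [0.02,-0.73,0],
    [-0.14,0.73,0],
    [-0.085,0.73,0],
    [0,0,0]
  ],
  "rotation": [
    [0,0,4],
    [0,0,4],
    [0,0,-4],
    [0,0,-4],
    [0,0,-4],
    [0,0,-4],
    [0,0,4],
    [0,0,4],
    [0,0,4],
    [0,0,4],
    [0,0,-4],
    [0,0,-4],
    [0,0,0]
  ],
  "squeeze": 40
}}

```text
t: 25.8
tcp_pos: [0.458, 0.0549, 0.0541]
tcp_rot: [0.0, 0.716, 0.698, 0.0]
force: [2.7, -4.9, -0.4]
grip_width: 0.0139
```

```bash
python3 - <<'E'
from h import *
s=st()
E
```

```text
t 25.80 tcp [458.   54.9  54.1] F [ 2.7 -4.9 -0.4] M [-0.94 -0.37 -0.61] w 13.9 | toolx yaw 88.54 deg tilt 0.04
```

Still loaded; another small cycle, then pull on.

Call:
{"api": "move_arm", "payload": {
  "jaw": [1,1,1,1,1,1,1,1,1,1,1,1],
  "offset": [
    [-0.035,0.7,0],
    [0.02,0.75,0],
    [-0.14,-0.75,0],
    [-0.085,-0.75,0],
    [-0.035,-0.75,0],
    [0.02,-0.75,0],
    [-0.14,0.75,0],
    [-0.085,0.75,0],
    [-0.1,0,0],
    [-0.1,0,0],
    [-0.1,0,0],
    [0,0,0]
  ],
  "rotation": [
    [0,0,-4],
    [0,0,-4],
    [0,0,4],
    [0,0,4],
    [0,0,4],
    [0,0,4],
    [0,0,-4],
    [0,0,-4],
    [0,0,0],
    [0,0,0],
    [0,0,0],
    [0,0,0]
  ],
  "squeeze": 40
}}

```text
t: 27.0
tcp_pos: [0.4498, 0.0538, 0.0541]
tcp_rot: [0.0, 0.714, 0.7, 0.0]
force: [0.1, -0.1, 1.5]
grip_width: 0.0136
```

```bash
python3 - <<'E'
from h import *
s=st()
E
```

```text
t 27.00 tcp [449.8  53.8  54.1] F [ 0.1 -0.1  1.5] M [ 0.15 -0.31  0.11] w 13.6 | toolx yaw 88.88 deg tilt 0.00
```

Call:
{"api": "move_arm", "payload": {
  "jaw": [1,1,1,1,1,1,1,1,1,1,1,1,1,1,1,1,1,1,1,1],
  "offset": [
    [-1,0,0.1],
    [-1.2,0,1],
    [0,0,3],
    [0,0,3],
    [0,-2,1.2],
    [0,-3.44,0],
    [0,-3.44,0],
    [0,-3.44,0],
    [0,-3.44,0],
    [0,-3.44,0],
    [0,-3.44,0],
    [0,-3.44,0],
    [0,-3.44,0],
    [0,-3.44,0],
    [0,-3.44,0],
    [0,0,-3],
    [0,0,-3],
    [0,0,-2],
    [0,0,0],
    [0,0,0]
  ],
  "rotation": [
    [0,0,0],
    [0,0,0],
    [0,0,0],
    [0,0,0],
    [0,0,-1],
    [0,0,-1],
    [0,0,-1],
    [0,0,-1],
    [0,0,0],
    [0,0,0],
    [0,0,0],
    [0,0,0],
    [0,0,0],
    [0,0,0],
    [0,0,0],
    [0,0,0],
    [0,0,0],
    [0,0,0],
    [0,0,0],
    [0,0,0]
  ],
  "squeeze": 40
}}

```text
t: 29.0
tcp_pos: [0.4274, -0.3096, 0.0573]
tcp_rot: [-0.001, 0.738, 0.675, -0.0]
force: [0.8, -0.5, -0.1]
grip_width: 0.0143
```

```bash
python3 - <<'E'
from h import *
s=st()
im=r.capture("wrist"); cv2.imwrite("pics/w15.png",im[:,:,::-1])
E
```

```text
t 29.00 tcp [ 427.4 -309.6   57.3] F [ 0.8 -0.5 -0.1] M [ 0.04 -0.01 -0.  ] w 14.3 | toolx yaw 84.84 deg tilt 0.07
```

View pics/w15.png

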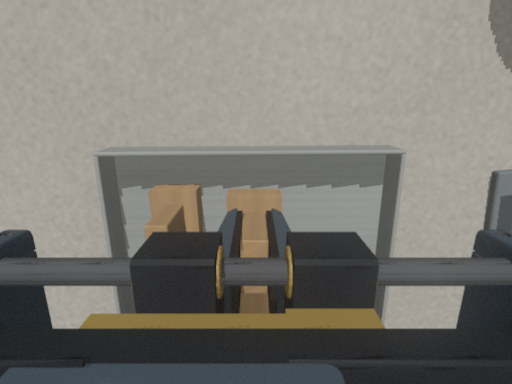

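Well inside the tray, beside the first. Lower and release.

Call:
{"api": "move_arm", "payload": {
  "jaw": [1,1,1,1,3,3,3,3,3,3,3,4,4,4,4,4,4,4,4,4],
  "offset": [
    [0,0,-1.5],
    [0,0,-0.9],
    [0,0,-0.5],
    [0,0,0],
    [0,0,0],
    [0,0,0],
    [0,0,0],
    [0,0,2],
    [0,0,3],
    [0,0,4],
    [0,0,2],
    [0.6,3,0],
    [0.7,3,0],
    [0.7,3,0],
    [0.7,3,0],
    [0.7,3,0],
    [0.7,3,0],
    [0.7,3,0],
    [0.7,3,0],
    [0.7,3,0]
  ],
  "rotation": [
    [0,0,0],
    [0,0,0],
    [0,0,0],
    [0,0,0],
    [0,0,0],
    [0,0,0],
    [0,0,0],
    [0,0,0],
    [0,0,0],
    [0,0,0],
    [0,0,0],
    [0,0,1],
    [0,0,1],
    [0,0,1],
    [0,0,1],
    [0,0,0],
    [0,0,0],
    [0,0,0],
    [0,0,0],
    [0,0,0]
  ],
  "squeeze": 40
}}

```text
t: 31.05
tcp_pos: [0.4901, -0.0387, 0.1383]
tcp_rot: [0.0, 0.714, 0.7, 0.0]
force: [0.8, 0.4, -0.2]
grip_width: 0.04
```

Call:
{"api": "move_arm", "payload": {
  "jaw": [4,4,4,4],
  "offset": [
    [0,2.5,-3],
    [0,0,0],
    [0,0,0],
    [0,0,0]
  ],
  "rotation": [
    [0,0,0],
    [0,0,0],
    [0,0,0],
    [0,0,0]
  ],
  "squeeze": 40
}}

```text
t: 31.45
tcp_pos: [0.4904, -0.0157, 0.1087]
tcp_rot: [0.0, 0.714, 0.7, 0.0]
force: [-0.5, -0.3, 0.9]
grip_width: 0.04
```

```bash
python3 - <<'E'
from h import *
s=st()
im=r.capture("wrist"); cv2.imwrite("pics/w16.png",im[:,:,::-1])
im=r.capture("top"); cv2.imwrite("pics/top16.png",im[:,:,::-1])
E
```

```text
t 31.45 tcp [490.4 -15.7 108.7] F [-0.5 -0.3  0.9] M [0.06 0.   0.02] w 40.0 | toolx yaw 88.81 deg tilt 0.06
```

View pics/w16.png

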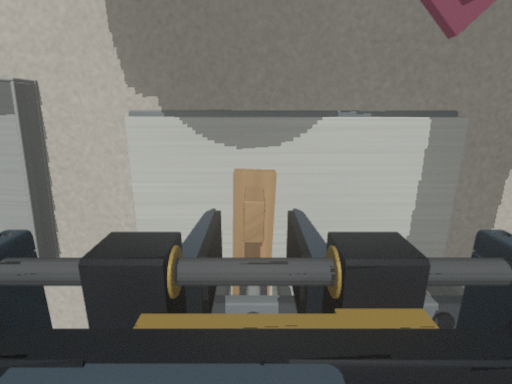

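View pics/top16.png

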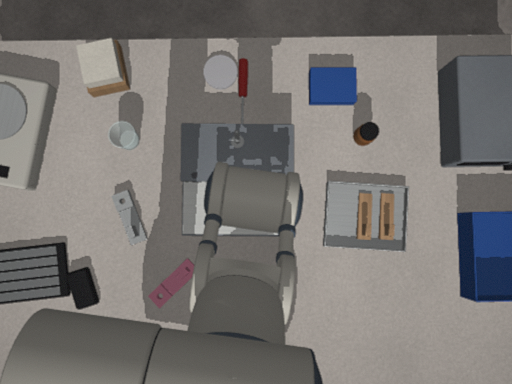

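Call:
{"api": "move_arm", "payload": {
  "jaw": [4,4,4,4,4,1,1,1,1,1,1],
  "offset": [
    [-0.1,0,-2],
    [0,0,-2],
    [0,0,-1.4],
    [0,0,0],
    [0,0,0],
    [0,0,0],
    [0,0,0],
    [0,0,0],
    [0,0,0],
    [0,0,0],
    [0,0,0]
  ],
  "rotation": [
    [0,0,0],
    [0,0,0],
    [0,0,0],
    [0,0,0],
    [0,0,0],
    [0,0,0],
    [0,0,0],
    [0,0,0],
    [0,0,0],
    [0,0,0],
    [0,0,0]
  ],
  "squeeze": 40
}}

```text
t: 32.65
tcp_pos: [0.4894, -0.0154, 0.0545]
tcp_rot: [0.001, 0.715, 0.7, 0.0]
force: [0.5, -5.5, 6.1]
grip_width: 0.0148
```

```bash
python3 - <<'E'
from h import *
s=st()
E
```

```text
t 32.65 tcp [489.4 -15.4  54.5] F [ 0.5 -5.5  6.1] M [-1.02  0.05 -0.96] w 14.8 | toolx yaw 88.79 deg tilt 0.08
```

Call:
{"api": "move_arm", "payload": {
  "jaw": [1,1,1,1,1,1,1,1,1,1,1,1,1,1,1,1,1,1,1],
  "offset": [
    [0,-0.1,0.03],
    [-0.1,0,0],
    [-0.02,-0.56,0],
    [0.02,-0.56,0],
    [-0.1,0.56,0],
    [-0.06,0.56,0],
    [-0.02,0.56,0],
    [0.02,0.56,0],
    [-0.1,-0.56,0],
    [-0.06,-0.56,0],
    [-0.02,-0.58,0],
    [0.02,-0.58,0],
    [-0.1,0.58,0],
    [-0.06,0.58,0],
    [-0.02,0.58,0],
    [0.02,0.58,0],
    [-0.1,-0.58,0],
    [-0.06,-0.58,0],
    [0,0,0]
  ],
  "rotation": [
    [0,0,0],
    [0,0,0],
    [0,0,4],
    [0,0,4],
    [0,0,-4],
    [0,0,-4],
    [0,0,-4],
    [0,0,-4],
    [0,0,4],
    [0,0,4],
    [0,0,4],
    [0,0,4],
    [0,0,-4],
    [0,0,-4],
    [0,0,-4],
    [0,0,-4],
    [0,0,4],
    [0,0,4],
    [0,0,0]
  ],
  "squeeze": 40
}}

```text
t: 34.55
tcp_pos: [0.4817, -0.0161, 0.0545]
tcp_rot: [0.0, 0.714, 0.7, 0.0]
force: [2.2, 6.2, 2.1]
grip_width: 0.0137
```

```bash
python3 - <<'E'
from h import *
s=st()
E
```

```text
t 34.55 tcp [481.7 -16.1  54.5] F [2.2 6.2 2.1] M [ 1.14 -0.26  0.8 ] w 13.7 | toolx yaw 88.91 deg tilt 0.03
```

Call:
{"api": "move_arm", "payload": {
  "jaw": [1,1,1,1,1,1,1,1,1,1,1,1,1,1,1,1,1],
  "offset": [
    [-0.03,-0.58,0],
    [0.015,-0.61,0],
    [-0.115,0.61,0],
    [-0.07,0.61,0],
    [-0.03,0.61,0],
    [0.015,0.61,0],
    [-0.115,-0.61,0],
    [-0.07,-0.61,0],
    [-0.03,-0.64,0],
    [0.015,-0.64,0],
    [-0.115,0.64,0],
    [-0.07,0.64,0],
    [-0.03,0.64,0],
    [0.015,0.64,0],
    [-0.115,-0.64,0],
    [-0.07,-0.64,0],
    [0,0,0]
  ],
  "rotation": [
    [0,0,4],
    [0,0,4],
    [0,0,-4],
    [0,0,-4],
    [0,0,-4],
    [0,0,-4],
    [0,0,4],
    [0,0,4],
    [0,0,4],
    [0,0,4],
    [0,0,-4],
    [0,0,-4],
    [0,0,-4],
    [0,0,-4],
    [0,0,4],
    [0,0,4],
    [0,0,0]
  ],
  "squeeze": 40
}}

```text
t: 36.25
tcp_pos: [0.4739, -0.0157, 0.0545]
tcp_rot: [0.0, 0.714, 0.7, 0.0]
force: [1.8, 6.9, 2.9]
grip_width: 0.0139
```

```bash
python3 - <<'E'
from h import *
s=st()
E
```

```text
t 36.25 tcp [473.9 -15.7  54.5] F [1.8 6.9 2.9] M [ 1.23 -0.41  0.89] w 13.9 | toolx yaw 88.80 deg tilt 0.04
```

Call:
{"api": "move_arm", "payload": {
  "jaw": [1,1,1,1,1,1,1,1,1,1,1,1,1,1,1,1,1],
  "offset": [
    [-0.035,-0.65,0],
    [0.01,-0.67,0],
    [-0.13,0.67,0],
    [-0.085,0.67,0],
    [-0.035,0.67,0],
    [0.01,0.67,0],
    [-0.13,-0.67,0],
    [-0.085,-0.67,0],
    [-0.035,-0.7,0],
    [0.01,-0.7,0],
    [-0.13,0.7,0],
    [-0.085,0.7,0],
    [-0.035,0.7,0],
    [0.01,0.7,0],
    [-0.13,-0.7,0],
    [-0.085,-0.7,0],
    [0,0,0]
  ],
  "rotation": [
    [0,0,4],
    [0,0,4],
    [0,0,-4],
    [0,0,-4],
    [0,0,-4],
    [0,0,-4],
    [0,0,4],
    [0,0,4],
    [0,0,4],
    [0,0,4],
    [0,0,-4],
    [0,0,-4],
    [0,0,-4],
    [0,0,-4],
    [0,0,4],
    [0,0,4],
    [0,0,0]
  ],
  "squeeze": 40
}}

```text
t: 37.95
tcp_pos: [0.4643, -0.0155, 0.0545]
tcp_rot: [0.0, 0.715, 0.699, 0.0]
force: [2.2, 6.0, 1.5]
grip_width: 0.0138
```

```bash
python3 - <<'E'
from h import *
s=st()
E
```

```text
t 37.95 tcp [464.3 -15.5  54.5] F [2.2 6.  1.5] M [ 1.23 -0.48  0.89] w 13.8 | toolx yaw 88.75 deg tilt 0.04
```

Call:
{"api": "move_arm", "payload": {
  "jaw": [1,1,1,1,1,1,1,1,1,1,1,1,1,1,1,1,1,1,1,1],
  "offset": [
    [-0.035,-0.7,0],
    [0.02,-0.73,0],
    [-0.14,0.73,0],
    [-0.085,0.73,0],
    [-0.035,0.73,0],
    [0.02,0.73,0],
    [-0.14,-0.73,0],
    [-0.085,-0.73,0],
    [-0.035,-0.75,0],
    [0.02,-0.75,0],
    [-0.14,0.75,0],
    [-0.085,0.75,0],
    [-0.035,0.75,0],
    [0.02,0.75,0],
    [-0.14,-0.75,0],
    [-0.085,-0.75,0],
    [-0.1,0,0],
    [-0.1,0,0],
    [-0.1,0,0],
    [0,0,0]
  ],
  "rotation": [
    [0,0,4],
    [0,0,4],
    [0,0,-4],
    [0,0,-4],
    [0,0,-4],
    [0,0,-4],
    [0,0,4],
    [0,0,4],
    [0,0,4],
    [0,0,4],
    [0,0,-4],
    [0,0,-4],
    [0,0,-4],
    [0,0,-4],
    [0,0,4],
    [0,0,4],
    [0,0,0],
    [0,0,0],
    [0,0,0],
    [0,0,0]
  ],
  "squeeze": 40
}}

```text
t: 39.95
tcp_pos: [0.4515, -0.015, 0.0545]
tcp_rot: [0.0, 0.715, 0.699, 0.0]
force: [1.3, -0.4, 5.1]
grip_width: 0.014
```

```bash
python3 - <<'E'
from h import *
s=st()
E
```

```text
t 39.95 tcp [451.5 -15.   54.5] F [ 1.3 -0.4  5.1] M [-0.15 -0.43 -0.04] w 14.0 | toolx yaw 88.73 deg tilt 0.04
```

Call:
{"api": "move_arm", "payload": {
  "jaw": [1,1,1,1,1,1],
  "offset": [
    [-0.1,0,0.05],
    [-0.1,0,0],
    [-0.1,0,0],
    [0,0,0],
    [0,0,0],
    [0,0,0]
  ],
  "rotation": [
    [0,0,0],
    [0,0,0],
    [0,0,0],
    [0,0,0],
    [0,0,0],
    [0,0,0]
  ],
  "squeeze": 40
}}

```text
t: 40.55
tcp_pos: [0.4483, -0.0152, 0.0548]
tcp_rot: [-0.0, 0.714, 0.7, -0.0]
force: [1.0, 0.3, -1.2]
grip_width: 0.0135
```

```bash
python3 - <<'E'
from h import *
s=st()
E
```

```text
t 40.55 tcp [448.3 -15.2  54.8] F [ 1.   0.3 -1.2] M [-0.    0.02  0.02] w 13.5 | toolx yaw 88.83 deg tilt 0.00
```

Call:
{"api": "move_arm", "payload": {
  "jaw": [1,1,1,1,1,1,1,1,1,1,1,1,1,1,1,1,1],
  "offset": [
    [-0.7,0,0.1],
    [-0.8,0,1],
    [0,0,2],
    [0,0,2],
    [0,-2.94,0],
    [0,-2.94,0],
    [0,-2.94,0],
    [0,-2.94,0],
    [0,-2.94,0],
    [0,-2.94,0],
    [0,-2.94,0],
    [0,-2.94,0],
    [0,0,-2],
    [0,0,-2],
    [0,0,-0.8],
    [0,0,0],
    [0,0,0]
  ],
  "rotation": [
    [0,0,0],
    [0,0,0],
    [0,0,0],
    [0,0,0],
    [0,0,-1],
    [0,0,-1],
    [0,0,-1],
    [0,0,-1],
    [0,0,0],
    [0,0,0],
    [0,0,0],
    [0,0,0],
    [0,0,0],
    [0,0,0],
    [0,0,0],
    [0,0,0],
    [0,0,0]
  ],
  "squeeze": 40
}}

```text
t: 42.25
tcp_pos: [0.4333, -0.2503, 0.0586]
tcp_rot: [0.0, 0.738, 0.675, 0.0]
force: [-0.0, -0.3, -0.5]
grip_width: 0.0137
```

```bash
python3 - <<'E'
from h import *
s=st()
im=r.capture("wrist"); cv2.imwrite("pics/w17.png",im[:,:,::-1])
E
```

```text
t 42.25 tcp [ 433.3 -250.3   58.6] F [-0.  -0.3 -0.5] M [0.05 0.07 0.01] w 13.7 | toolx yaw 84.85 deg tilt 0.02
```

View pics/w17.png

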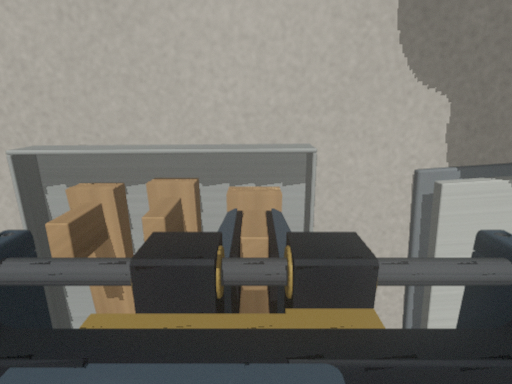

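Call:
{"api": "move_arm", "payload": {
  "jaw": [1,1,1,1,3,3,3,3,3,3,3,4,4,4,4,4,4,4,4,4],
  "offset": [
    [0,0,-1.5],
    [0,0,-0.9],
    [0,0,-0.55],
    [0,0,0],
    [0,0,0],
    [0,0,0],
    [0,0,0],
    [0,0,2],
    [0,0,4],
    [0,0,4],
    [0,0,4],
    [0,3,2],
    [0,3,0],
    [0,3,0],
    [0,3,0],
    [0,3,0],
    [0,3,0],
    [0,3,0],
    [0,3,0],
    [0,3,0]
  ],
  "rotation": [
    [0,0,0],
    [0,0,0],
    [0,0,0],
    [0,0,0],
    [0,0,0],
    [0,0,0],
    [0,0,0],
    [0,0,0],
    [0,0,0],
    [0,0,0],
    [0,0,0],
    [0,0,3],
    [0,0,3],
    [0,0,3],
    [0,0,3],
    [0,0,3],
    [0,0,3],
    [0,0,3],
    [0,0,3],
    [0,0,3]
  ],
  "squeeze": 40
}}

```text
t: 44.3
tcp_pos: [0.4331, 0.0208, 0.1886]
tcp_rot: [0.0, 0.56, 0.829, 0.0]
force: [0.3, 0.2, -0.6]
grip_width: 0.0401
```

Call:
{"api": "move_arm", "payload": {
  "jaw": [4,4,4,4,4,4,4,4,4,4,4],
  "offset": [
    [0,3.3,0],
    [0,3.3,0],
    [0,3.3,0],
    [0,3.3,0],
    [0,3.3,0],
    [0,3.3,0],
    [0,3.3,0],
    [0,3.3,0],
    [0,0,0],
    [0,0,0],
    [0,0,0]
  ],
  "rotation": [
    [0,0,0],
    [0,0,0],
    [0,0,0],
    [0,0,0],
    [0,0,0],
    [0,0,0],
    [0,0,0],
    [0,0,0],
    [0,0,0],
    [0,0,0],
    [0,0,0]
  ]
}}

```text
t: 45.4
tcp_pos: [0.4331, 0.2828, 0.1883]
tcp_rot: [0.0, 0.561, 0.828, -0.0]
force: [0.4, 0.8, -0.8]
grip_width: 0.0397
```

```bash
python3 - <<'E'
from h import *
s=st()
im=r.capture("wrist"); cv2.imwrite("pics/w18.png",im[:,:,::-1])
im=r.capture("top"); cv2.imwrite("pics/top18.png",im[:,:,::-1])
im=r.capture("scene"); cv2.imwrite("pics/s18.png",im[:,:,::-1])
E
```

```text
t 45.40 tcp [433.1 282.8 188.3] F [ 0.4  0.8 -0.8] M [0.   0.04 0.02] w 39.7 | toolx yaw 111.82 deg tilt 0.03
```

View pics/w18.png

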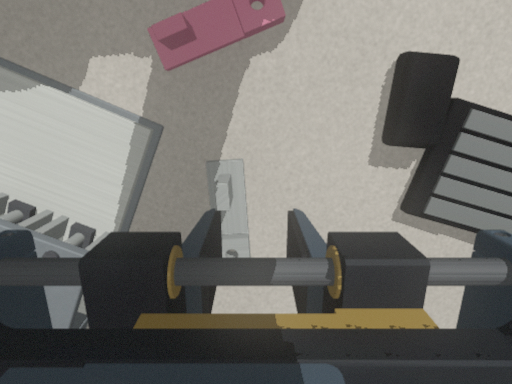

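View pics/top18.png

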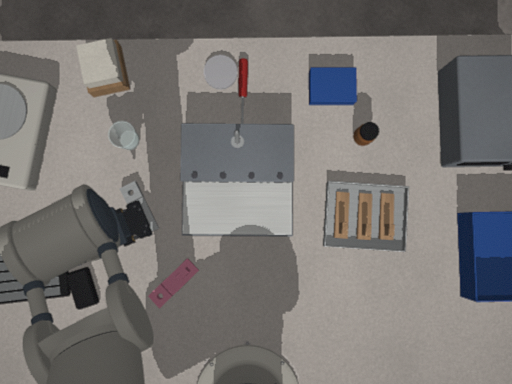

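View pics/s18.png

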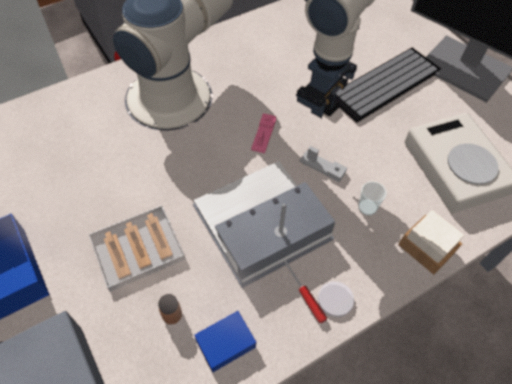

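```bash
python3 - <<'E'
from h import *
crop("pics/w18.png","pics/w18c.png",180,140,290,270,5.5)
crop("pics/top18.png","pics/top18c.png",100,160,180,260,6)
E
```

```text
(no output)
```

View pics/w18c.png

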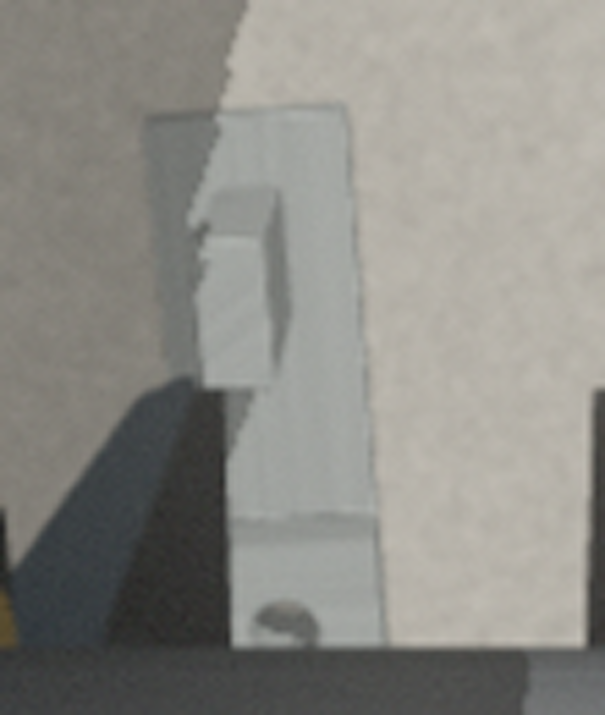

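View pics/top18c.png

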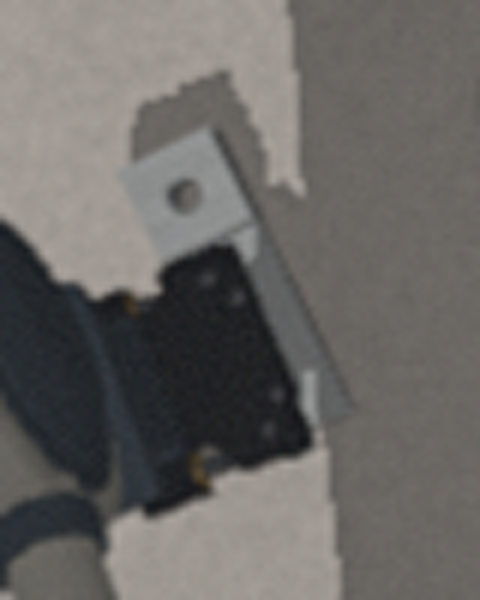

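```bash
python3 - <<'E'
from h import *
C=cam("wrist"); g=lambda a,b,z:np.round(p2w(C,180+(a+.5)/5.5-.5,140+(b+.5)/5.5-.5,z)[:2]*1000,1)
P=[g(a,b,.06) for a,b in [(207,236),(262,236),(268,386),(204,386)]]
print("tab",P,np.mean(P,0))
A=g(146,115,.012);B=g(345,103,.012);print("armend",A,B,(A+B)/2)
D=g(375,515,.012); print(D, np.degrees(np.arctan2(*(D-B)[::-1])))
print("hole",g(286,625,.025))
C2=cam("top"); h=lambda a,b,z:np.round(p2w(C2,100+(a+.5)/6-.5,160+(b+.5)/6-.5,z)[:2]*1000,1)
print("hole top",h(186,196,.025),"block",h(120,172,.025),h(210,126,.025),h(257,222,.025),h(160,270,.025),"armcorner",h(352,410,.012))
E
```

```text
tab [array([445.8, 247.9]), array([442. , 257.5]), array([469.3, 268.9]), array([473.8, 257.5])] [457.725 257.95 ]
armend [439.1 225.7] [420.9 264. ] [430.   244.85]
[506.4 304.6] 25.40088318753305
hole [533.1 294. ]
hole top [534.4 294.5] block [545.2 322.9] [564.5 284.1] [522.8 264. ] [502.7 305.7] armcorner [441.4 225.7]
```

Call:
{"api": "move_arm", "payload": {
  "jaw": [4,4,4,4,4,4,4,4],
  "offset": [
    [2.4,-2.5,0],
    [0,0,-4],
    [0,0,-4],
    [0,0,-2],
    [0,0,0],
    [0,0,0],
    [0,0,0],
    [0,0,0]
  ],
  "rotation": [
    [0,0,3.8],
    [0,0,0],
    [0,0,0],
    [0,0,0],
    [0,0,0],
    [0,0,0],
    [0,0,0],
    [0,0,0]
  ],
  "squeeze": 40
}}

```text
t: 46.35
tcp_pos: [0.4581, 0.2589, 0.0896]
tcp_rot: [0.001, 0.533, 0.846, 0.001]
force: [-0.2, 0.1, 0.4]
grip_width: 0.0401
```

```bash
python3 - <<'E'
from h import *
s=st()
im=r.capture("wrist"); cv2.imwrite("pics/w19.png",im[:,:,::-1])
crop("pics/w19.png","pics/w19c.png",160,130,350,280,4)
E
```

```text
t 46.35 tcp [458.1 258.9  89.6] F [-0.2  0.1  0.4] M [ 0.15 -0.03  0.01] w 40.1 | toolx yaw 115.63 deg tilt 0.13
```

View pics/w19c.png

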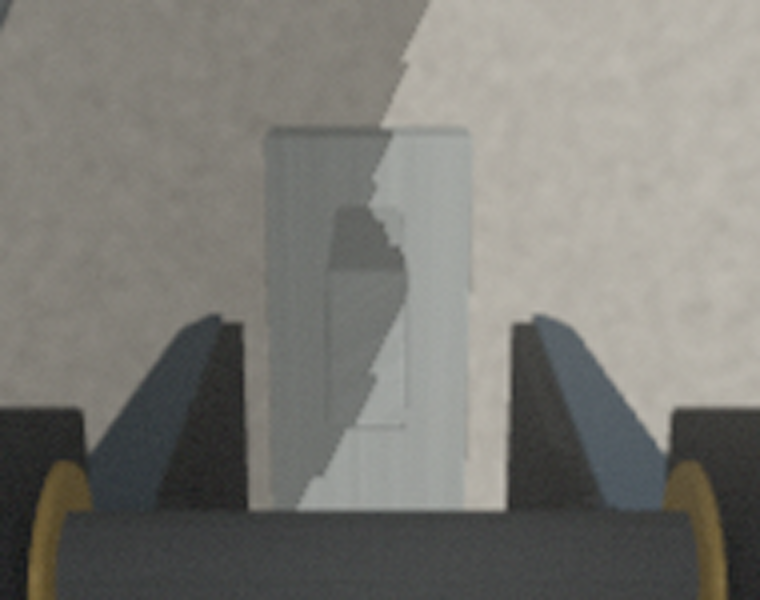

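Call:
{"api": "move_arm", "payload": {
  "jaw": [4,4,4,4,4,4,1,1,1,1,1,1],
  "offset": [
    [0,-0.14,-3],
    [0,0,-2],
    [0,0,-1],
    [0,0,-0.6],
    [0,0,0],
    [0,0,0],
    [0,0,0],
    [0,0,0],
    [0,0,0],
    [0,0,0],
    [0,0,0],
    [0,0,0]
  ],
  "rotation": [
    [0,0,0],
    [0,0,0],
    [0,0,0],
    [0,0,0],
    [0,0,0],
    [0,0,0],
    [0,0,0],
    [0,0,0],
    [0,0,0],
    [0,0,0],
    [0,0,0],
    [0,0,0]
  ],
  "squeeze": 55
}}

```text
t: 47.6
tcp_pos: [0.4574, 0.2572, 0.0226]
tcp_rot: [0.0, 0.533, 0.846, 0.0]
force: [-0.0, -0.4, 6.6]
grip_width: 0.0137
```

```bash
python3 - <<'E'
from h import *
s=st()
im=r.capture("top"); cv2.imwrite("pics/top20.png",im[:,:,::-1])
crop("pics/top20.png","pics/top20c.png",100,160,180,260,6)
E
```

```text
t 47.60 tcp [457.4 257.2  22.6] F [-0.  -0.4  6.6] M [-0.03  0.14  0.08] w 13.7 | toolx yaw 115.64 deg tilt 0.02
```

View pics/top20c.png

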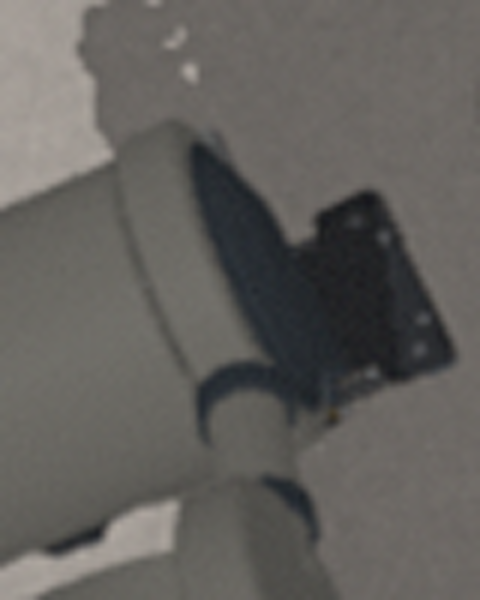

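```bash
python3 - <<'E'
from h import *
crop("pics/top18.png","pics/a.png",215,115,260,160,12)
crop("pics/s18.png","pics/b.png",260,190,310,245,10)
C=cam("top");C2=cam("scene")
for X in [(.6518,.0175,.09),(.6518,.0175,.22)]: print((w2p(C,X)-[215,115]+.5)*12-.5,(w2p(C2,X)-[260,190]+.5)*10-.5)
E
```

```text
[267.18424674 324.61260653] [218.94086006 408.82855613]
[255.58686616 208.13507437] [254.46789547 142.83910354]
```

View pics/a.png

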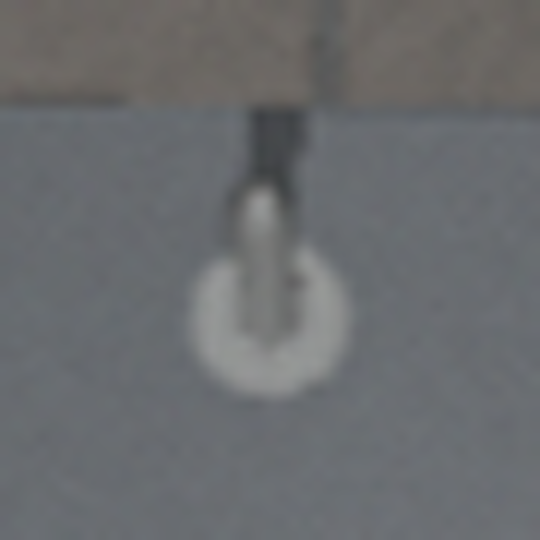

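View pics/b.png

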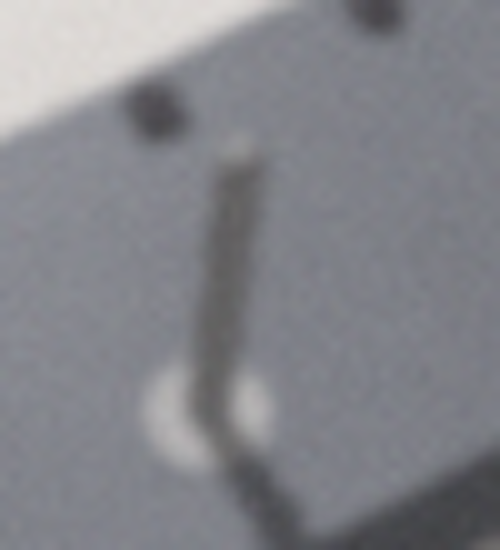

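```bash
python3 - <<'E'
from h import *
C=cam("top");C2=cam("scene")
u=lambda p,x0,y0,s:(x0+(p[0]+.5)/s-.5,y0+(p[1]+.5)/s-.5)
print("top foot",p2w(C,*u((270,320),215,115,12),.09),"tip",p2w(C,*u((263,198),215,115,12),.22))
print("scene foot",p2w(C2,*u((207,412),260,190,10),.09),"tip",p2w(C2,*u((239,148),260,190,10),.22))
E
```

```text
top foot [0.65274945 0.01690779 0.09      ] tip [0.65366616 0.01610987 0.22      ]
scene foot [0.65102109 0.01436341 0.09      ] tip [0.65115196 0.01360359 0.22      ]
```

Call:
{"api": "move_arm", "payload": {
  "jaw": [1,1,1,1,1,1,1,1,1,1,1,1,1],
  "offset": [
    [0,0,0.3],
    [0,0,0.7],
    [0,0,2],
    [0,0,3],
    [0,0,3],
    [0,0,3],
    [0,0,3],
    [0,0,3],
    [0,0,3],
    [0,0,3],
    [0,0,2],
    [0,0,0],
    [0,0,0]
  ],
  "rotation": [
    [0,0,0],
    [0,0,0],
    [0,0,0],
    [0,0,0],
    [0,0,0],
    [0,0,0],
    [0,0,0],
    [0,0,0],
    [0,0,0],
    [0,0,0],
    [0,0,0],
    [0,0,0],
    [0,0,0]
  ],
  "squeeze": 55
}}

```text
t: 48.95
tcp_pos: [0.4569, 0.257, 0.282]
tcp_rot: [-0.0, 0.533, 0.846, -0.0]
force: [0.1, -1.3, -3.7]
grip_width: 0.0137
```

```bash
python3 - <<'E'
from h import *
s=st()
im=r.capture("scene"); cv2.imwrite("pics/s21.png",im[:,:,::-1])
im=r.capture("wrist"); cv2.imwrite("pics/w21.png",im[:,:,::-1])
E
```

```text
t 48.95 tcp [456.9 257.  282. ] F [ 0.1 -1.3 -3.7] M [-0.    0.05  0.01] w 13.7 | toolx yaw 115.63 deg tilt 0.01
```

View pics/s21.png

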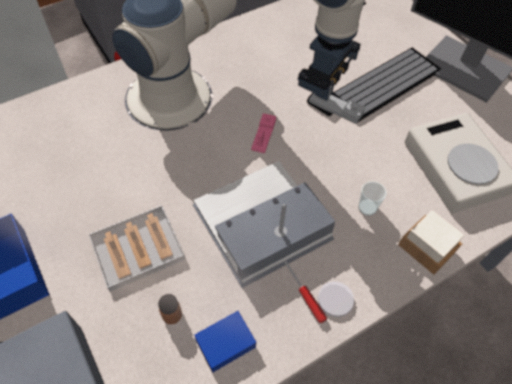

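View pics/w21.png

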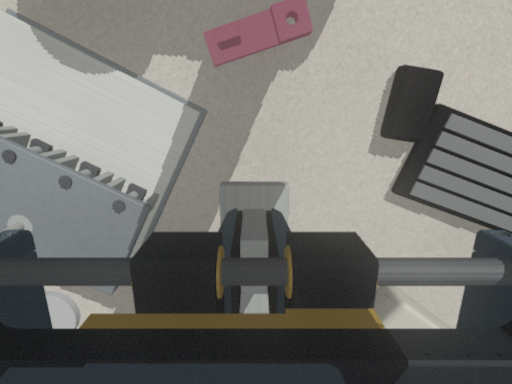

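Call:
{"api": "move_arm", "payload": {
  "jaw": [1,1,1,1,1,1,1,1,1,1,1,1,1,1,1],
  "offset": [
    [0.4,-2,0],
    [0.4,-2,0],
    [0.4,-2,0],
    [0.4,-2,0],
    [0.4,-2,0],
    [0.4,-2,0],
    [0.4,-2,0],
    [0.4,-2,0],
    [0.4,-2,0],
    [0.4,-2,0],
    [0.4,-2,0],
    [0.4,-1.9,0],
    [0,0,0],
    [0,0,0],
    [0,0,0]
  ],
  "rotation": [
    [0,0,-2.2],
    [0,0,-2.2],
    [0,0,-2.2],
    [0,0,-2.2],
    [0,0,-2.2],
    [0,0,-2.2],
    [0,0,-2.2],
    [0,0,-2.2],
    [0,0,-2.2],
    [0,0,-2.2],
    [0,0,-2.2],
    [0,0,-2.5],
    [0,0,0],
    [0,0,0],
    [0,0,0]
  ],
  "squeeze": 55
}}

```text
t: 50.55
tcp_pos: [0.5048, 0.0187, 0.2817]
tcp_rot: [-0.001, 0.713, 0.701, -0.0]
force: [-0.1, -0.0, -2.6]
grip_width: 0.0136
```

```bash
python3 - <<'E'
from h import *
s=st()
im=r.capture("top"); cv2.imwrite("pics/top22.png",im[:,:,::-1])
im=r.capture("scene"); cv2.imwrite("pics/s22.png",im[:,:,::-1])
im=r.capture("wrist"); cv2.imwrite("pics/w22.png",im[:,:,::-1])
crop("pics/top22.png","pics/top22c.png",190,110,290,210,7)
crop("pics/s22.png","pics/s22c.png",200,100,320,250,4)
st()
E
```

```text
t 50.55 tcp [504.8  18.7 281.7] F [-0.1 -0.  -2.6] M [0.01 0.1  0.05] w 13.6 | toolx yaw 88.98 deg tilt 0.07
t 50.70 tcp [505.1  18.8 282.2] F [ 0.1  0.2 -2.8] M [ 0.06  0.09 -0.07] w 13.8 | toolx yaw 88.99 deg tilt 0.02
```

View pics/top22c.png

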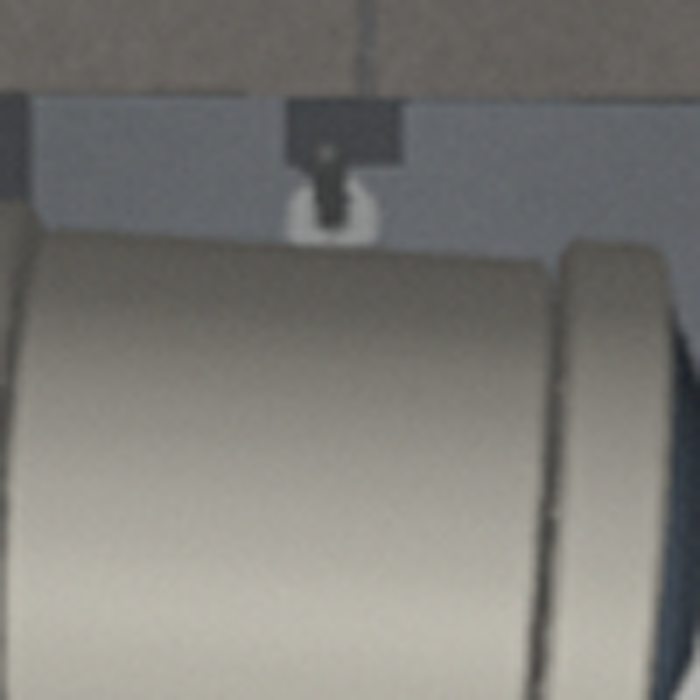

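View pics/s22c.png

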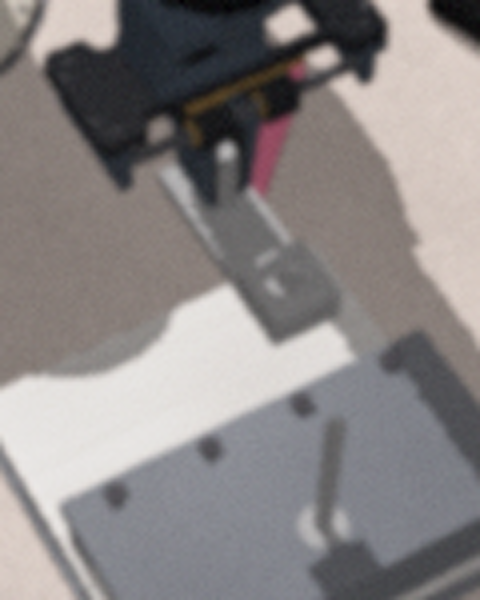

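View pics/w22.png

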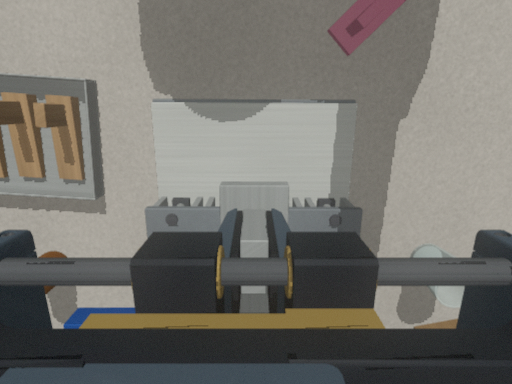

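```bash
python3 - <<'E'
from h import *
crop("pics/s22.png","pics/s22d.png",250,150,295,190,14)
C2=cam("scene")
pr=lambda X:(w2p(C2,X)-[250,150]+.5)*14-.5
zt=.282-.0226+.025
for n,dx,dy in [("hole",0,0),("A",22,22),("B",22,-22),("C",-22,-22),("D",-22,22)]:
    print(n,pr([.590+dx/1000,.0173+dy/1000,zt]))
E
```

```text
hole [316.78789689 277.0249677 ]
A [502.88717642 316.1175014 ]
B [274.24702313 428.9850863 ]
C [131.99360714 238.2065638 ]
D [358.09454133 129.47363567]
```

View pics/s22d.png

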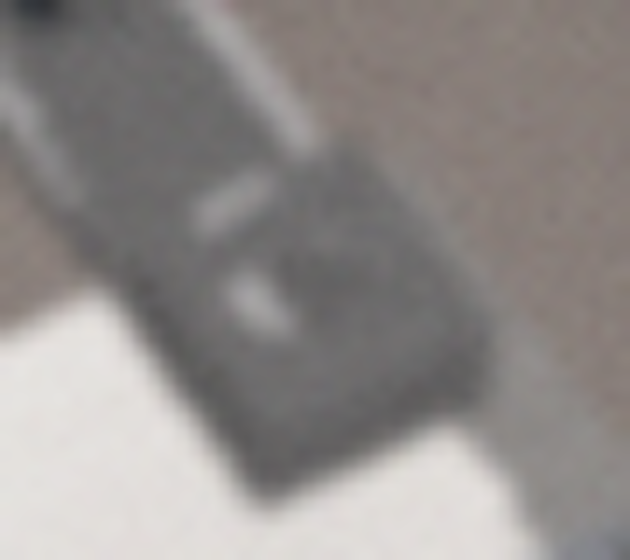

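```bash
python3 - <<'E'
from h import *
C2=cam("scene")
pr=lambda X:(w2p(C2,X)-[250,150]+.5)*14-.5
zb=.282-.0226
a=np.radians(-1.0)
for dx,dy in [(22,22),(22,-22),(-22,-22)]:
    x=590+dx*np.cos(a)-dy*np.sin(a); y=17.3+dx*np.sin(a)+dy*np.cos(a)
    print(dx,dy,pr([x/1000,y/1000,zb]),pr([x/1000,y/1000,zb+.025]))
E
```

```text
22 22 [491.52706862 405.71308826] [502.17243115 318.74453841]
22 -22 [264.47151684 514.15521193] [270.97165733 428.26215701]
-22 -22 [128.91514559 323.44968343] [132.79770211 235.61918393]
```

Call:
{"api": "move_arm", "payload": {
  "jaw": [1,1,1,1,1,1,1,1,1],
  "offset": [
    [1.5,-0.18,0],
    [1.5,0,0],
    [1.5,0,0],
    [1.25,0,0],
    [0.5,0,0],
    [0,0,-1.5],
    [0,0,-1.2],
    [0,0,0],
    [0,0,0]
  ],
  "rotation": [
    [0,0,0],
    [0,0,0],
    [0,0,0],
    [0,0,0],
    [0,0,0],
    [0,0,0],
    [0,0,0],
    [0,0,0],
    [0,0,0]
  ],
  "squeeze": 55
}}

```text
t: 51.6
tcp_pos: [0.5675, 0.0164, 0.2553]
tcp_rot: [-0.0, 0.714, 0.701, -0.0]
force: [0.1, 0.5, -2.6]
grip_width: 0.0138
```

```bash
python3 - <<'E'
from h import *
s=st()
im=r.capture("scene"); cv2.imwrite("pics/s23.png",im[:,:,::-1])
im=r.capture("top"); cv2.imwrite("pics/top23.png",im[:,:,::-1])
crop("pics/s23.png","pics/s23c.png",255,180,310,245,10)
crop("pics/top23.png","pics/top23c.png",205,100,275,160,10)
s=st()
C2=cam("scene")
f=lambda X:(w2p(C2,X)-[255,180]+.5)*10-.5
R=Rq(s["tcp_rot"]).as_matrix(); H=s["tcp_pos"]+R@[0,.085,0]; print(H)
zb=s["tcp_pos"][2]-.0226
for dx,dy in [(22,22),(22,-22),(-22,-22)]: print(f([H[0]+dx/1e3,H[1]+dy/1e3,zb]),f([H[0]+dx/1e3,H[1]+dy/1e3,zb+.025]))
E
```

```text
t 51.60 tcp [567.5  16.4 255.3] F [ 0.1  0.5 -2.6] M [-0.    0.06  0.01] w 13.8 | toolx yaw 88.94 deg tilt 0.04
t 51.70 tcp [568.   16.4 255.9] F [-0.1  0.7 -2.2] M [ 0.05  0.09 -0.  ] w 13.8 | toolx yaw 88.94 deg tilt 0.04
[0.65293797 0.0148338  0.255986  ]
[433.43451951 250.01890116] [443.57139706 192.31839945]
[273.33440197 333.38873023] [280.5586475 276.6044454]
[170.54089991 192.72623113] [175.72384424 134.36934925]
```

View pics/s23c.png

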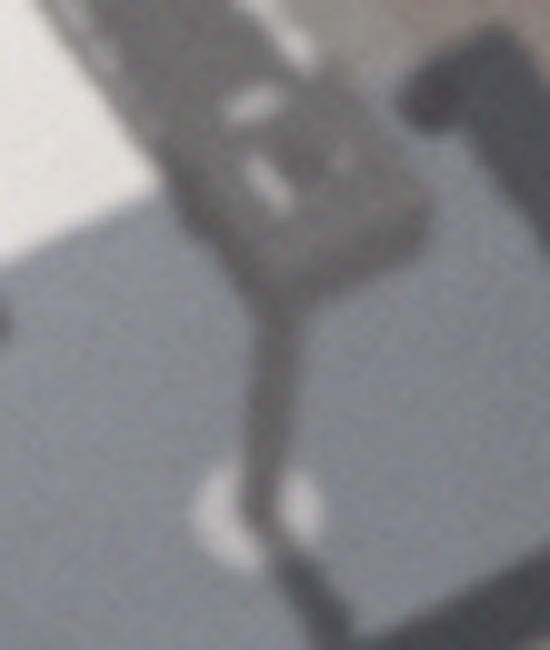

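View pics/top23c.png

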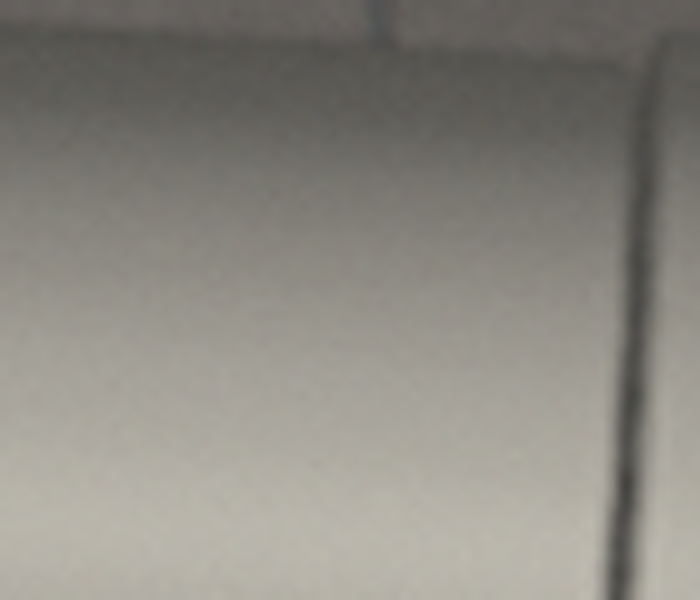

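```bash
python3 - <<'E'
from h import *
C2=cam("scene")
f=lambda X:(w2p(C2,X)-[255,180]+.5)*10-.5
for z in (.09,.15,.22,.258): print(z,f([.6529,.0148,z]),f([.6539,.0148,z])-f([.6529,.0148,z]),f([.6529,.0158,z])-f([.6529,.0148,z]))
E
```

```text
0.09 [262.40964418 516.81595562] [2.118509   2.97259918] [ 3.28347227 -1.7503153 ]
0.15 [277.76217286 400.17899538] [2.21215634 3.05058774] [ 3.41569084 -1.79506541]
0.22 [297.3610842 251.2812152] [2.33239542 3.14494313] [ 3.58405565 -1.84899554]
0.258 [308.85689365 163.94470552] [2.40328196 3.19757179] [ 3.68258918 -1.87895994]
```

Call:
{"api": "move_arm", "payload": {
  "jaw": [1,1,1,1,1,1],
  "offset": [
    [0,0,-0.5],
    [0,0,-0.5],
    [0,0,-0.4],
    [0,0,-0.3],
    [0,0,0],
    [0,0,0]
  ],
  "rotation": [
    [0,0,0],
    [0,0,0],
    [0,0,0],
    [0,0,0],
    [0,0,0],
    [0,0,0]
  ],
  "squeeze": 55
}}

```text
t: 52.3
tcp_pos: [0.5679, 0.0164, 0.2383]
tcp_rot: [-0.0, 0.714, 0.7, -0.0]
force: [0.6, -0.5, -3.2]
grip_width: 0.0139
```

```bash
python3 - <<'E'
from h import *
s=st()
E
```

```text
t 52.30 tcp [567.9  16.4 238.3] F [ 0.6 -0.5 -3.2] M [0.05 0.05 0.03] w 13.9 | toolx yaw 88.93 deg tilt 0.00
```

Call:
{"api": "move_arm", "payload": {
  "jaw": [1,1,1,1,1,1],
  "offset": [
    [0,0,-0.3],
    [0,0,-0.3],
    [0,0,-0.3],
    [0,0,-0.3],
    [0,0,0],
    [0,0,0]
  ],
  "rotation": [
    [0,0,0],
    [0,0,0],
    [0,0,0],
    [0,0,0],
    [0,0,0],
    [0,0,0]
  ],
  "squeeze": 55
}}

```text
t: 52.9
tcp_pos: [0.5678, 0.0164, 0.2263]
tcp_rot: [-0.0, 0.714, 0.7, -0.0]
force: [0.3, 0.4, -2.4]
grip_width: 0.0138
```

```bash
python3 - <<'E'
from h import *
s=st()
im=r.capture("scene"); cv2.imwrite("pics/s24.png",im[:,:,::-1])
crop("pics/s24.png","pics/s24c.png",255,180,310,245,10)
E
```

```text
t 52.90 tcp [567.8  16.4 226.3] F [ 0.3  0.4 -2.4] M [0.04 0.02 0.03] w 13.8 | toolx yaw 88.93 deg tilt 0.01
```

View pics/s24c.png

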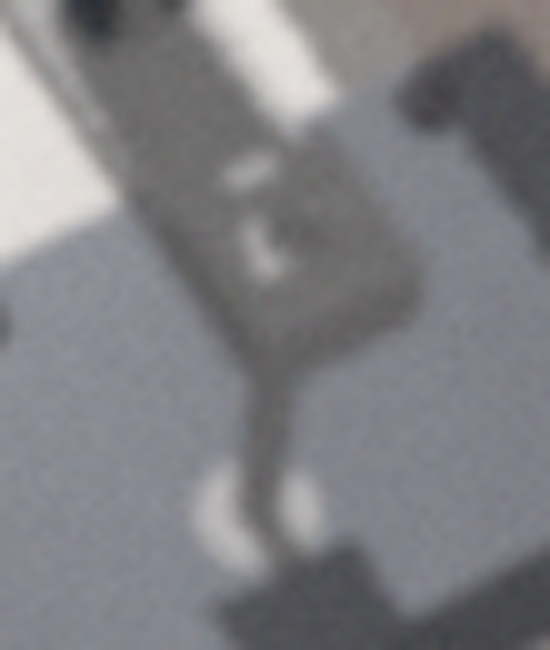

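Call:
{"api": "move_arm", "payload": {
  "jaw": [1,1,1,1,1,1,1,1,1,1,1,1,1,1,1,1],
  "offset": [
    [0,0,-0.5],
    [0,0,-0.5],
    [0,0,-0.5],
    [0,0,-0.5],
    [0,0,-0.5],
    [0,0,-0.5],
    [0,0,-0.5],
    [0,0,-0.5],
    [0,0,-0.5],
    [0,0,-0.5],
    [0,0,-0.5],
    [0,0,-0.5],
    [0,0,-0.5],
    [0,0,-0.5],
    [0,0,0],
    [0,0,0]
  ],
  "rotation": [
    [0,0,0],
    [0,0,0],
    [0,0,0],
    [0,0,0],
    [0,0,0],
    [0,0,0],
    [0,0,0],
    [0,0,0],
    [0,0,0],
    [0,0,0],
    [0,0,0],
    [0,0,0],
    [0,0,0],
    [0,0,0],
    [0,0,0],
    [0,0,0]
  ],
  "squeeze": 55
}}

```text
t: 54.55
tcp_pos: [0.5678, 0.0164, 0.1563]
tcp_rot: [-0.0, 0.714, 0.7, -0.0]
force: [0.0, -0.4, -1.3]
grip_width: 0.0138
```

```bash
python3 - <<'E'
from h import *
s=st()
im=r.capture("scene"); cv2.imwrite("pics/s25.png",im[:,:,::-1])
crop("pics/s25.png","pics/s25c.png",225,160,325,260,6)
E
```

```text
t 54.55 tcp [567.8  16.4 156.3] F [ 0.  -0.4 -1.3] M [ 0.01  0.12 -0.03] w 13.8 | toolx yaw 88.93 deg tilt 0.00
```

View pics/s25c.png

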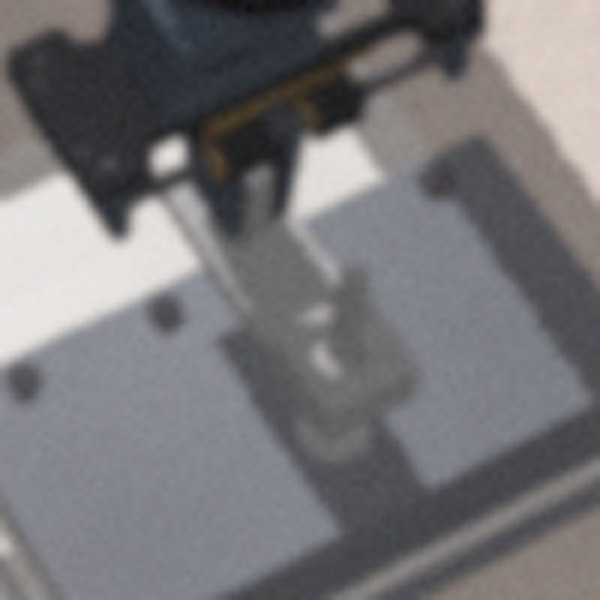

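Call:
{"api": "move_arm", "payload": {
  "jaw": [1,1,1,1,1,1,1,1,1,1,1,1,1,1],
  "offset": [
    [0,0,-0.4],
    [0,0,-0.4],
    [0,0,-0.4],
    [0,0,-0.4],
    [0,0,-0.4],
    [0,0,-0.4],
    [0,0,-0.4],
    [0,0,-0.4],
    [0,0,-0.3],
    [0,0,-0.3],
    [0,0,-0.2],
    [0,0,-0.1],
    [0,0,0],
    [0,0,0]
  ],
  "rotation": [
    [0,0,0],
    [0,0,0],
    [0,0,0],
    [0,0,0],
    [0,0,0],
    [0,0,0],
    [0,0,0],
    [0,0,0],
    [0,0,0],
    [0,0,0],
    [0,0,0],
    [0,0,0],
    [0,0,0],
    [0,0,0]
  ],
  "squeeze": 55
}}

```text
t: 56.0
tcp_pos: [0.5679, 0.0164, 0.1154]
tcp_rot: [0.0, 0.714, 0.7, 0.0]
force: [0.6, 0.3, -2.7]
grip_width: 0.0136
```

```bash
python3 - <<'E'
from h import *
s=st()
E
```

```text
t 56.00 tcp [567.9  16.4 115.4] F [ 0.6  0.3 -2.7] M [0.01 0.08 0.01] w 13.6 | toolx yaw 88.93 deg tilt 0.01
```

Call:
{"api": "move_arm", "payload": {
  "jaw": [1,1,1,1,1,1,1],
  "offset": [
    [0,0,-0.06],
    [0,0,-0.06],
    [0,0,-0.06],
    [0,0,-0.06],
    [0,0,-0.06],
    [0,0,0],
    [0,0,0]
  ],
  "rotation": [
    [0,0,0],
    [0,0,0],
    [0,0,0],
    [0,0,0],
    [0,0,0],
    [0,0,0],
    [0,0,0]
  ]
}}

```text
t: 56.7
tcp_pos: [0.5681, 0.0164, 0.1126]
tcp_rot: [0.0, 0.714, 0.7, 0.0]
force: [0.2, 1.0, 3.7]
grip_width: 0.0137
```

```bash
python3 - <<'E'
from h import *
s=st()
E
```

```text
t 56.70 tcp [568.1  16.4 112.6] F [0.2 1.  3.7] M [ 0.09  0.11 -0.03] w 13.7 | toolx yaw 88.93 deg tilt 0.04
```

Call:
{"api": "move_arm", "payload": {
  "jaw": [3,3,3,3,3,3,3,3,3,3,3,3,3,3,3,3,3],
  "offset": [
    [0,0,0],
    [0,0,0],
    [0,0,0],
    [0,0,1],
    [0,0,3],
    [0,0,3],
    [0,0,4],
    [0,0,4],
    [0,3,0],
    [0,3,0],
    [0,3,0],
    [0,3,0],
    [0,3,0],
    [0,3,0],
    [0,3,0],
    [0,3,0],
    [0,3,0]
  ],
  "rotation": [
    [0,0,0],
    [0,0,0],
    [0,0,0],
    [0,0,0],
    [0,0,0],
    [0,0,0],
    [0,0,0],
    [0,0,0],
    [0,0,0],
    [0,0,0],
    [0,0,0],
    [0,0,0],
    [0,0,0],
    [0,0,0],
    [0,0,0],
    [0,0,0],
    [0,0,0]
  ]
}}

```text
t: 58.4
tcp_pos: [0.5676, 0.2876, 0.2631]
tcp_rot: [0.0, 0.714, 0.701, 0.0]
force: [0.2, 0.6, 0.1]
grip_width: 0.0297
```

```bash
python3 - <<'E'
from h import *
s=st()
im=r.capture("scene"); cv2.imwrite("pics/s27.png",im[:,:,::-1])
im=r.capture("top"); cv2.imwrite("pics/top27.png",im[:,:,::-1])
crop("pics/s27.png","pics/s27c.png",185,150,345,290,4.5)
crop("pics/top27.png","pics/top27c.png",170,100,300,250,4)
E
```

```text
t 58.40 tcp [567.6 287.6 263.1] F [0.2 0.6 0.1] M [ 0.08 -0.   -0.05] w 29.7 | toolx yaw 88.94 deg tilt 0.02
```

View pics/s27c.png

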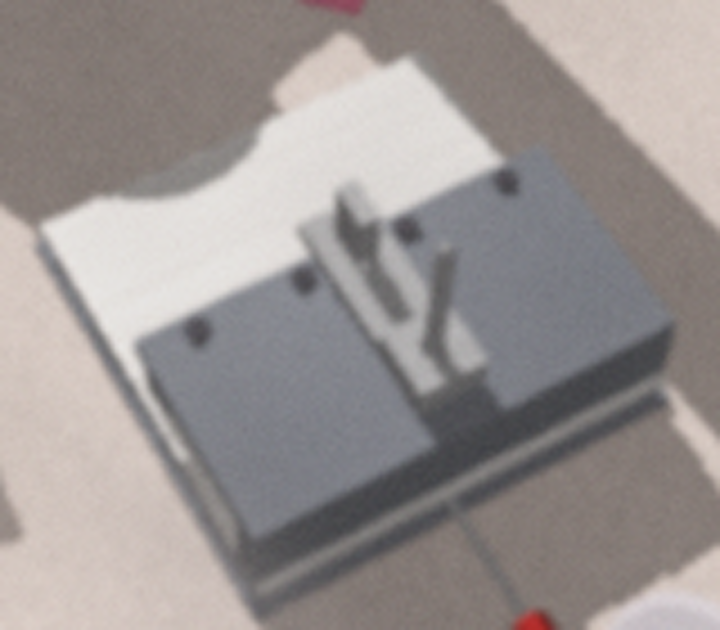

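View pics/top27.png

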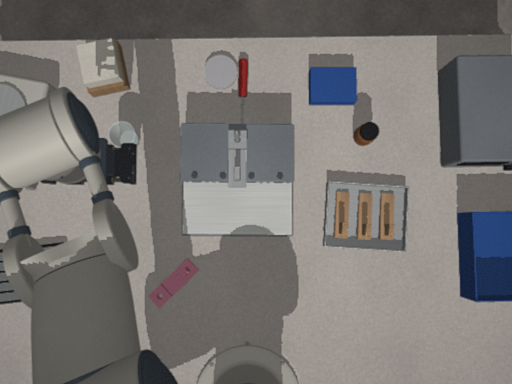

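```bash
python3 -c "
from cell import r
print(r.close_job())"
```

```text
the job is handed in; nothing more can be done
None
```

I finished the job and handed it in at about 58 s. The hand-in gives no verdict.

**Wedges:** Three wedges were there, under shoes 2, 3 and 4; shoe 1 had none. I worked each one loose with ±8° swings and small pulls, then laid them side by side in the tray. At the end of each set of swings the pull read 3.5 N or less, so the frame was dragged about 3 mm then. I did not read the force during the swings.

**Plate:** The guide plate had been knocked a few centimetres aside by the time I came to it, so I found it again before gripping it. It went over the rod with no noticeable side force and was lowered level onto the deck. The force reading showed contact before I let go.

**Last checks:** The final pictures show the three wedges lying in the tray, the plate flat on the deck with the rod through it, and the bystanders where they stood. The arm touches nothing. I could not read the shoe heights or the frame position directly; I judged each wedge free by the load on the gripper dropping to near zero.

**Disagreements:** The camera estimates of the rod's position differed by about 2 mm. The first wrist-camera wedge positions were off by 2–3 mm because the arm had not settled. Neither caused a problem.

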